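# Feel battery packs for loose cells and secure the sound ones for the drive

## Robot

A 7-joint arm with a two-finger parallel gripper is mounted at the origin on the work surface. World frame = base frame: x ahead of the robot, y to its left, z up, the work surface at z = 0. Lengths are in mm, angles in rad, forces in N, time in s.
With the tool pointing down it reaches from about 400 to 850 mm from the base axis. Payload 10.4 kg.
Tool frame: the origin (TCP) lies on the front face of the gripper's body, between the roots of the fingers; the fingertips stand 73 mm ahead of it and the grasp point (between the pads) lies ctrl.grip_point_offset ahead of it (ctrl.grip_point_offset is the distance from the TCP to the grasp point, in mm); z points along the fingers, y is the line along which they close (so a half turn about z gives the same grasp; the last joint's range is limited). The gripper opens to 85 mm and grips with 20 to 120 N. Pads are 22 mm wide; open, the fingers measure 114 mm over their backs; the gripper's body (76 mm by 85 mm) begins 54 mm behind the grasp point. The pads swing forward as they close: fully open they stand 13 mm farther back than shut.
Start: joints at [1.082, 0.332, -0.065, 1.46, 0.022, 1.35, -0.088], TCP at [280.731, -558.421, 303.938] pointing down, gripper open.
Joint ranges: [-2.6, 2.6], [-0.5, 2.12], [-1.47, 1.34], [0.16, 2.42], [-1.27, 4.41], [0.06, 2.06], [-2.6, 2.6]. Speed limits (rad/s): [2.22, 2.22, 2.79, 2.79, 3.14, 3.14, 3.14].

## Interface

Orientations are given as a unit quaternion [x, y, z, w].
In Python, from workcell import ctrl, eyes, close_job gives the robot as it stands.
- The arm moves only by the tool play_rows, never from a script. Its argument "plan" is a list that holds one entry, the list of rows, each a list of 7 numbers: the shift along the tool's x, y, z in mm, then the turn, a rotation vector about the tool's x, y, z in degrees, then the finger opening in mm, from 0 to 85.4. In form: [[[dx, dy, dz, ax, ay, az, claw], ...]]. A call has 1 to 8 rows; each row shifts and turns the commanded pose from where the row before left it, along the tool's axes as they then stand; what a row does not reach is not made up. A row lasts 1/12 s, in which the tool goes at most 41.7 mm and 7.16 degrees, less where a joint would pass 70% of its speed; a pose out of reach is approached as far as the arm can. A call with a gripper value outside its range is refused whole. The fingers move at their own pace and stop on an object; "force" is the grip in N (left out, the last holds). Time passes only in rows, so rows that do not move let the fingers close. It gives the time, the measured TCP pose, the force, the opening and the grip force at its end, in the units of the state.
- ctrl.get_state(): the state, without advancing time (a new reading comes with each control period).
- eyes.read_camera(name): name is "side" or "top" or "wrist"; returns the picture (480x640x3 uint8, red, green, blue); there is no depth.
- eyes.camera_params(name): a dict with "fovy" (degrees; the focal length in pixels is half the picture's height over the tangent of half this angle, whatever the lens; pixels are square), "cx", "cy" (the principal point, pixels), "origin" and "attitude" of the camera in the world. Camera axes: x right, y down, z forward; pixel columns grow to the right and rows downward; lengths in mm; the calibration is good to about 2 mm. A picture is of the moment at which its call begins: read the wrist's pose just before it. camera_params takes no time and is no camera call; for the wrist camera it gives the pose at the moment of the call.
- close_job(): hands the job in; it is judged then, once.
The state is a dict: "time_s": time; "q": joint angles; "dq": joint speeds; "tau": joint torques, N m; "ee_pos": TCP position; "ee_rot": TCP orientation; "wrist_force": force on the tool from outside, world axes, zero at the start; "wrist_torque": the same for the moment, N m; "finger_gap": finger opening in mm; "finger_force": force on a finger pad.
Only numpy, scipy, OpenCV 4.12 (cv2) and the standard library are available. Lean on these libraries where they do the work, as an engineer would, in place of code of your own. Each camera call takes 0.05 s, during which the arm holds its last target. There are 200 camera calls.

## Task

Get the tool battery packs ready for the drive: gently shake each pack along its length to feel whether a cell has come loose inside; set every pack that rattles down in the grey reject tub and stand every sound one upright, lengthwise in a row, in the aluminium carrier tray. When all are sorted, lay the retaining bar, grip block up, across the carrier's two posts, down in both saddles and roughly centred. Never throw or drop a pack, and leave the other things on the bench alone.

Things in the scene. Friction and masses are not known exactly. Their poses are not given: they have to be found in the camera images.
- pack_1: battery pack; up to five that look alike, three or four present (None if absent). Dark block 64 x 42 x 48 mm (x, y, z), grey terminal rail 46 x 26 x 6 mm centred on top, 54 mm high overall, 0.24 to 0.34 kg, upright on the bench at first. Origin: centre of the underside, z up, x along the 64 mm length. Grip the block across its 42 mm width
- pack_2: battery pack like pack_1. None to two of those present are faulty, which cannot be seen or weighed: in a faulty one (any name) a 140 g cell block (cell_a or cell_b in the rules) has come loose and slides 14 mm either way from the middle along the pack's x (it takes 0.6 m/s2 or 3 degrees of tilt), knocking at the ends when shaken and staying at the end it slid to; in a sound one nothing moves
- pack_3: battery pack like pack_1, same origin and axes; may be absent; sound or faulty
- pack_4: battery pack like pack_1, same origin and axes; may be absent; sound or faulty
- pack_5: battery pack like pack_1, same origin and axes; may be absent; sound or faulty
- carrier: the carrier, fixed: shallow aluminium tray 250 x 56 mm inside (y, x), floor 5 mm and wall tops 15 mm above the bench, room for three packs end to end along its y (pack x along carrier y, either way round); never more than three are sound. A grey post at either end. Origin: middle of the tray at bench level, y along the row
- saddle_a (a point): middle of the saddle floor on the post at the carrier's +y end, 145 mm from its origin along y, 70 mm above the bench. The post is 60 x 24 mm (x, y); cheeks 12 mm high on either side leave a slot 36 mm wide in x, open along y
- saddle_b (a point): the same on the post at the -y end
- bar: retaining bar: flat aluminium 360 x 24 x 14 mm (x, y, z) with a wooden grip block 50 x 20 x 28 mm centred on top (42 mm overall), 0.17 to 0.29 kg. Origin: centre of its underside, x along its length. Starts flat on the bench, left or right, block up. Laid home, its underside is 70 mm above the bench, its x along carrier y (either way round), clear of the packs (tops at 59 mm)
- tub: reject tub, fixed: low open grey plastic box 220 x 150 x 32 mm outside, walls and floor 5 mm. Origin: centre of its underside, x along the 220 mm length; left or right on the bench, opposite the bar
- driver: screwdriver lying near the robot; not part of the job, leave it alone
- glue: glue bottle, 48 mm diameter, 120 mm high; not part of the job, leave it alone
- tape: tape measure, 66 x 34 x 62 mm; not part of the job, leave it alone
- offcut: flat wooden offcut 90 x 60 x 19 mm; not part of the job, leave it alone
- paste: small can, 76 mm diameter, 70 mm high; not part of the job, leave it alone

How it is judged:
By the outcome, as a careful person would: the job done as asked, in the order asked, and still so for the second after the job is handed in, with the robot touching nothing.
Of pack_1, pack_2, pack_3, pack_4, pack_5 only 3 to 4 are there at a start; the rules pass over those that are not, and their reading is None.
At some moment in a run one of pack_1, pack_2, pack_3, pack_4, pack_5, bar may be knocked a few centimetres aside while the robot is not near it.
It also fails if it takes over 210 s, if anything falls off the work surface, if the arm or the gripper's body presses on something with over 40 N, if the wrist force passes 120 N, or if a joint passes its speed limit or range.

## Working session

There is one attempt and no reset: what is moved stays moved. The work goes in short steps, Python scripts to look and compute and a tool call to move; the robot and the scene stay as the last step left them, time stands still between calls to the robot, and variables do not carry over. Pictures are saved under pics/ and viewed, at most 15 in all, crops included, and the job is handed in when it is done.

Besides the shell and the picture viewer there is one more tool, called after "Request:" as a command line: name --argument value ..., lists and objects as JSON in quotes. play_rows: Moves the arm, as the interface text tells. Its arguments: {"type":"object","properties":{"plan":{"type":"array"},"force":{"type":"number"}},"required":["plan"]}

```bash
ls; mkdir -p pics; cat > h.py <<'E'
import numpy as np, cv2
from scipy.spatial.transform import Rotation as R
from workcell import ctrl, eyes, close_job
def snap(n,f=None):
    p=eyes.camera_params(n); im=eyes.read_camera(n)
    if f: cv2.imwrite('pics/'+f,im[:,:,::-1])
    return im,p
def rot(a):
    a=np.array(a,float)
    return a if a.shape==(3,3) else R.from_quat(a).as_matrix()
def px2w(p,uv,z):
    f=240/np.tan(np.radians(p['fovy'])/2)
    uv=np.atleast_2d(np.array(uv,float))
    d=np.c_[(uv[:,0]-p['cx'])/f,(uv[:,1]-p['cy'])/f,np.ones(len(uv))]@rot(p['attitude']).T
    o=np.array(p['origin']); return o+d*((z-o[2])/d[:,2])[:,None]
def w2px(p,X):
    f=240/np.tan(np.radians(p['fovy'])/2)
    c=(np.atleast_2d(X)-np.array(p['origin']))@rot(p['attitude'])
    return np.c_[p['cx']+f*c[:,0]/c[:,2],p['cy']+f*c[:,1]/c[:,2]]
E
python3 - <<'E'
from h import *
s=ctrl.get_state(); print(s, ctrl.grip_point_offset)
for n in ['top','side']:
    im,p=snap(n,n+'0.png'); print(n,p)
print(eyes.camera_params('wrist'))
E
```

```text
pics
{'time_s': 0.0, 'q': array([ 1.08238715,  0.33286091, -0.0646834 ,  1.46091855,  0.0216394 ,
        1.34986765, -0.08850024]), 'dq': array([-6.24017322e-04,  8.60159541e-04,  5.20080283e-04,  1.76566477e-03,
        3.45704678e-04, -1.88279160e-04,  2.47344349e-05]), 'tau': array([-3.19712308e-04, -6.25452375e+01,  4.87099984e-02, -3.91603303e+01,
        1.60842820e-02,  1.00556941e-02, -5.55322060e-06]), 'ee_pos': array([ 280.58459268, -558.19276552,  303.13353856]), 'ee_rot': array([ 9.72998357e-01,  2.30811041e-01, -2.07339086e-04, -6.46650781e-04]), 'wrist_force': array([ 0.22096673,  0.16498379, -0.00440273]), 'wrist_torque': array([-0.01590248,  0.01569175, -0.06575504]), 'finger_force': 0.0, 'finger_gap': 85.69840311181157} 53.900000000000006
top {'fovy': 47.811363018546224, 'cx': 323.07444419506163, 'cy': 241.1508592975042, 'origin': array([ 496.4433294 ,  -14.32604502, 1385.51616156]), 'attitude': array([ 0.71133725, -0.70201189,  0.01323605, -0.03167687])}
side {'fovy': 51.52959251530382, 'cx': 323.5075633279219, 'cy': 237.91917558533194, 'origin': array([-59.86265968, 570.66189708, 686.61523418]), 'attitude': array([-0.35756089,  0.81370076, -0.41844908,  0.18692686])}
{'fovy': 70.86079249826054, 'cx': 321.16531606079303, 'cy': 232.16877872524924, 'origin': array([ 353.511808  , -521.68893922,  372.50359195]), 'attitude': array([ 0.84013488, -0.51821094, -0.08411634,  0.13621763])}
```

View pics/top0.png

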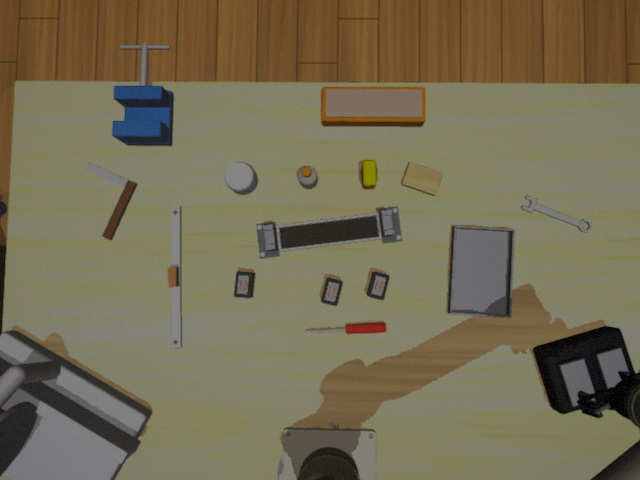

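View pics/side0.png

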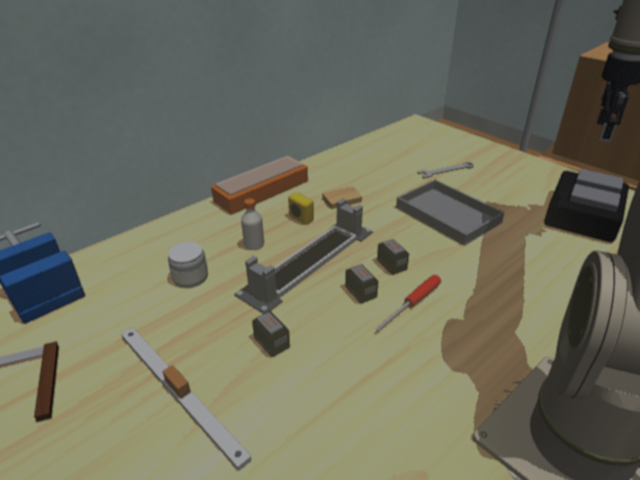

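The top view shows three packs at about (244,284), (331,291) and (378,285). The carrier runs from (268,239) to (391,224), with the bar at (176,277) and the tub at (481,271).

```bash
cat >> h.py <<'E'
def rects(mask,roi,amin,amax=1e9):
    x0,y0,x1,y1=roi; m=np.zeros_like(mask); m[y0:y1,x0:x1]=mask[y0:y1,x0:x1]
    cs,_=cv2.findContours(m,cv2.RETR_EXTERNAL,cv2.CHAIN_APPROX_NONE)
    return [cv2.minAreaRect(c) for c in cs if amin<cv2.contourArea(c)<amax]
def wrect(p,r,z):
    b=px2w(p,cv2.boxPoints(r),z)[:,:2]; c=b.mean(0); e1=b[1]-b[0]; e2=b[2]-b[1]
    if np.linalg.norm(e1)<np.linalg.norm(e2): e1,e2=e2,e1
    return c.round(1),np.linalg.norm(e1).round(1),np.linalg.norm(e2).round(1),(np.degrees(np.arctan2(e1[1],e1[0]))%180).round(1)
E
python3 - <<'E'
from h import *
im=cv2.imread('pics/top0.png'); p=eyes.camera_params('top'); v=im.max(2)
dark=((v<75)*255).astype(np.uint8)
hsv=cv2.cvtColor(im,cv2.COLOR_BGR2HSV)
for r in rects(dark,(225,262,400,310),100): print('pack',r,wrect(p,r,48))
for r in rects(dark,(270,205,390,255),300): print('tray',r,wrect(p,r,5))
grey=((hsv[:,:,1]<50)*255).astype(np.uint8)
for r in rects(grey,(250,200,410,262),1000): print('carrier',r,wrect(p,r,20))
for r in rects(grey,(160,195,190,360),300): print('bar',r,wrect(p,r,14))
for r in rects(grey,(440,215,520,325),1000): print('tub',r,wrect(p,r,32))
br=((hsv[:,:,1]>150)&(hsv[:,:,0]<18)).astype(np.uint8)*255
for r in rects(br,(160,255,190,300),30): print('grip',r,wrect(p,r,42))
c=im[190:340,150:530]; cv2.imwrite('pics/crop0.png',cv2.resize(c,None,fx=2.1,fy=2.1,interpolation=2))
E
```

```text
pack ((331.35296630859375, 291.0882263183594), (16.24988555908203, 25.223703384399414), 14.03624439239502) (array([458.5,  -0.9]), np.float64(61.9), np.float64(40.0), np.float64(166.7))
pack ((377.36724853515625, 284.9979248046875), (17.58547592163086, 25.444185256958008), 14.931416511535645) (array([ 475.1, -113.8]), np.float64(62.5), np.float64(43.1), np.float64(165.6))
pack ((244.18812561035156, 284.11883544921875), (18.308683395385742, 25.47295379638672), 5.710593223571777) (array([472.5, 214.8]), np.float64(62.8), np.float64(45.6), np.float64(175.6))
tray ((328.5307922363281, 231.74618530273438), (20.71380043029785, 97.8634033203125), 82.87498474121094) (array([608.3,   8.9]), np.float64(250.6), np.float64(53.1), np.float64(97.8))
carrier ((332.970947265625, 231.3247528076172), (35.21894073486328, 153.44361877441406), 82.92646026611328) (array([608.3,  -2.3]), np.float64(388.9), np.float64(89.2), np.float64(97.7))
bar ((174.49998474121094, 278.5), (144.99996948242188, 28.999996185302734), 90.0) (array([485.1, 399.2]), np.float64(368.1), np.float64(75.0), np.float64(1.7))
tub ((484.3938293457031, 272.8360900878906), (69.79158020019531, 92.08673095703125), 2.6025619506835938) (array([ 509.2, -379.1]), np.float64(228.4), np.float64(172.4), np.float64(177.4))
grip ((172.5, 276.0), (18.0, 7.0), 90.0) (array([490. , 395.9]), np.float64(44.8), np.float64(17.6), np.float64(1.8))
```

View pics/crop0.png

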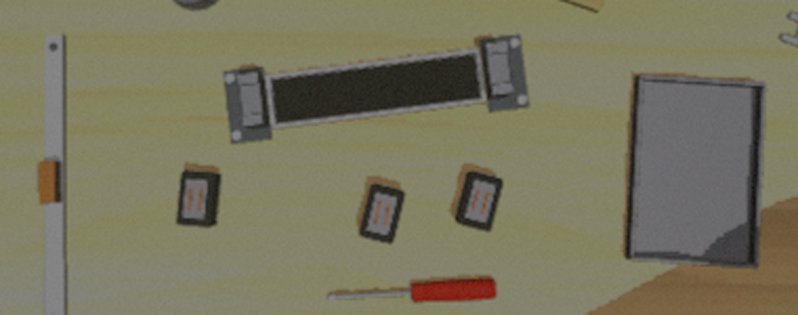

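```bash
cat >> h.py <<'E'
def pose():
    s=ctrl.get_state(); M=R.from_quat(s['ee_rot']).as_matrix()
    return np.array(s['ee_pos']),np.degrees(np.arctan2(M[1,0],M[0,0])),M
def level():
    """rotvec in tool axes (deg) which makes the tool point straight down"""
    M=pose()[2]; return np.degrees(np.cross([0,0,1],M.T@np.array([0,0,-1]))).round(2)
def plan(tgt,th,claw,n,start=None):
    """prints rows taking the tool (pointing down) to tgt, yaw th in n equal rows; start=(pos,theta)"""
    p,t=start if start else pose()[:2]
    d=(np.array(tgt,float)-p)/n; dt=((th-t+180)%360-180)/n
    print('from',np.round(p,1),round(t,1),'step',np.linalg.norm(d).round(1),round(dt,2)); out=[]
    for i in range(n):
        a=np.radians(t+i*dt); c,s=np.cos(a),np.sin(a)
        out.append([round(float(x),1) for x in (d[0]*c+d[1]*s,d[0]*s-d[1]*c,-d[2],0,0,-dt,claw)])
    for i in range(0,n,8): print(out[i:i+8])
E
python3 -c "
from h import *
print(level()); plan([475,-114,220],165.6,75,20)"
```

```text
[-0.07  0.    0.  ]
from [ 280.6 -558.2  303.2] 26.7 step 24.6 6.95
[[18.7, -15.5, 4.2, 0.0, 0.0, -6.9, 75.0], [20.4, -13.1, 4.2, 0.0, 0.0, -6.9, 75.0], [21.8, -10.5, 4.2, 0.0, 0.0, -6.9, 75.0], [22.9, -7.8, 4.2, 0.0, 0.0, -6.9, 75.0], [23.7, -5.0, 4.2, 0.0, 0.0, -6.9, 75.0], [24.2, -2.1, 4.2, 0.0, 0.0, -6.9, 75.0], [24.2, 0.8, 4.2, 0.0, 0.0, -6.9, 75.0], [24.0, 3.8, 4.2, 0.0, 0.0, -6.9, 75.0]]
[[23.3, 6.6, 4.2, 0.0, 0.0, -6.9, 75.0], [22.3, 9.4, 4.2, 0.0, 0.0, -6.9, 75.0], [21.0, 12.0, 4.2, 0.0, 0.0, -6.9, 75.0], [19.4, 14.5, 4.2, 0.0, 0.0, -6.9, 75.0], [17.5, 16.7, 4.2, 0.0, 0.0, -6.9, 75.0], [15.4, 18.7, 4.2, 0.0, 0.0, -6.9, 75.0], [13.0, 20.5, 4.2, 0.0, 0.0, -6.9, 75.0], [10.4, 21.9, 4.2, 0.0, 0.0, -6.9, 75.0]]
[[7.7, 23.0, 4.2, 0.0, 0.0, -6.9, 75.0], [4.9, 23.7, 4.2, 0.0, 0.0, -6.9, 75.0], [2.0, 24.2, 4.2, 0.0, 0.0, -6.9, 75.0], [-1.0, 24.2, 4.2, 0.0, 0.0, -6.9, 75.0]]
```

Request:
play_rows --plan '[[[19,-15,4,0,0,-7,75],[20,-13,4,0,0,-7,75],[22,-11,4,0,0,-7,75],[23,-8,4,0,0,-7,75],[24,-5,4,0,0,-7,75],[24,-2,4,0,0,-7,75],[24,1,4,0,0,-7,75],[24,4,4,0,0,-7,75]]]'

```text
time_s: 0.77
ee_pos: [358.5, -379.5, 271.4]
ee_rot: [0.749, 0.663, -0.0, -0.0]
wrist_force: [1.1, 0.4, 0.8]
finger_gap: 75.3
finger_force: 0.0
```

Request:
play_rows --plan '[[[23,7,4,0,0,-7,75],[22,9,4,0,0,-7,75],[21,12,4,0,0,-7,75],[19,14,4,0,0,-7,75],[18,17,4,0,0,-7,75],[15,19,4,0,0,-7,75],[13,20,4,0,0,-7,75],[10,22,4,0,0,-7,75]]]'

```text
time_s: 1.43
ee_pos: [434.2, -202.5, 239.5]
ee_rot: [0.35, 0.937, -0.0, -0.0]
wrist_force: [0.4, -0.9, 0.2]
finger_gap: 74.8
finger_force: 0.0
```

Request:
play_rows --plan '[[[8,23,4,0,0,-7,75],[5,24,4,0,0,-7,75],[2,24,4,0,0,-6,75],[-1,24,4,0,0,-6,75],[0,0,0,0,0,0,75],[0,0,0,0,0,0,75]]]'

```text
time_s: 1.93
ee_pos: [471.7, -113.0, 223.5]
ee_rot: [0.132, 0.991, 0.0, -0.0]
wrist_force: [0.7, -0.4, -0.4]
finger_gap: 75.0
finger_force: 0.0
```

```bash
python3 - <<'E'
from h import *
P,t,M=pose(); print(P,t,level(),ctrl.get_state()['q'])
im,p=snap('wrist','w1.png'); b=im[:,:,::-1]
print(w2px(p,[[475,-114,48]]))
dark=((im.max(2)<75)*255).astype(np.uint8)
for r in rects(dark,(0,0,640,480),1500): print(r,wrect(p,r,48))
E
```

```text
[ 471.66639591 -113.03466053  223.53261422] 164.81231156232968 [ 0.02 -0.05  0.  ] [ 0.72836558  0.13735642 -0.62263616  1.8958004   0.08770761  1.13619563
  1.37885978]
[[321.11055926 235.6818258 ]]
((319.5, 340.5), (277.0, 639.0), 90.0) (array([ 587.5, -146.2]), np.float64(474.8), np.float64(299.2), np.float64(74.8))
((318.8629455566406, 228.88790893554688), (85.71907806396484, 53.83677291870117), 88.09085083007812) (array([ 470.7, -114.6]), np.float64(68.8), np.float64(39.4), np.float64(167.9))
((455.9507141113281, 174.11148071289062), (73.73685455322266, 89.91047668457031), 3.2704880237579346) (array([456.5,  -7.7]), np.float64(64.7), np.float64(51.6), np.float64(166.8))
```

View pics/w1.png

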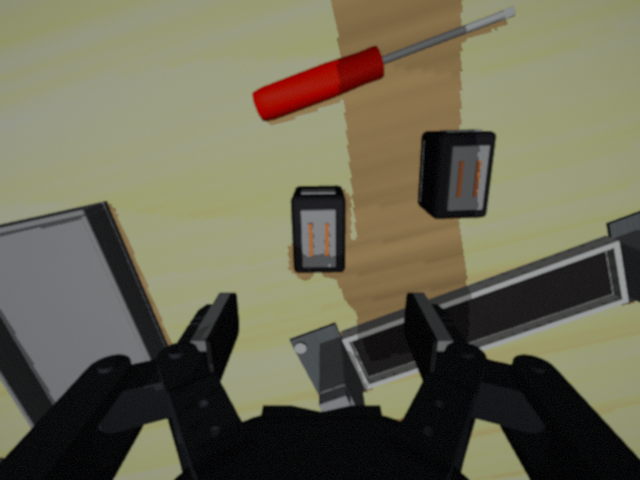

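The wrist view shows the pack upright at (319,229), centred between the fingers. I'm going down to grip it.

Request:
play_rows --plan '[[[-2,-0.5,30,0,0,-1,70],[0,0,30,0,0,0,65],[0,0,30,0,0,0,65],[0,0,25,0,0,0,65],[0,0,20,0,0,0,65],[0,0,0,0,0,0,65],[0,0,0,0,0,0,38],[0,0,0,0,0,0,38]]]' --force 50

```text
time_s: 2.65
ee_pos: [474.0, -116.0, 90.1]
ee_rot: [0.125, 0.992, -0.0, 0.001]
wrist_force: [-0.4, 3.8, 4.7]
finger_gap: 42.2
finger_force: 5.0
```

Request:
play_rows --plan '[[[0,0,0,0,0,0,36],[0,0,0,0,0,0,36],[0,0,0,0,0,0,36],[0,0,0,0,0,0,36],[0,0,0,0,0,0,36]]]'

```text
time_s: 3.07
ee_pos: [474.1, -115.8, 90.3]
ee_rot: [0.125, 0.992, -0.001, 0.001]
wrist_force: [-3.0, -1.2, 7.9]
finger_gap: 41.3
finger_force: 53.3
```

Request:
play_rows --plan '[[[0,0,-10,0,0,0,36],[0,0,-30,0,0,0,36],[0,0,-30,0,0,0,36],[0,0,-30,0,0,0,36],[0,0,-10,0,0,0,36],[0,0,0,0,0,0,36],[0,0,0,0,0,0,36]]]' --force 60

```text
time_s: 3.65
ee_pos: [473.1, -115.4, 198.6]
ee_rot: [0.125, 0.992, -0.0, 0.0]
wrist_force: [-0.8, -0.5, -4.0]
finger_gap: 41.2
finger_force: 62.2
```

Request:
play_rows --plan '[[[12,0,0,0,0,0,36],[12,0,0,0,0,0,36],[-12,0,0,0,0,0,36],[-12,0,0,0,0,0,36],[12,0,0,0,0,0,36],[12,0,0,0,0,0,36],[-12,0,0,0,0,0,36],[-12,0,0,0,0,0,36]]]'

```text
time_s: 4.32
ee_pos: [471.9, -115.2, 196.8]
ee_rot: [0.125, 0.992, -0.0, -0.002]
wrist_force: [0.0, -0.2, -3.2]
finger_gap: 41.4
finger_force: 62.1
```

Request:
play_rows --plan '[[[0,0,0,0,6,0,36],[0,0,0,0,6,0,36],[0,0,0,0,0,0,36],[0,0,0,0,0,0,36],[0,0,0,0,0,0,36],[0,0,0,0,-2,0,36],[0,0,0,0,-2,0,36],[0,0,0,0,-2,0,36]]]'

```text
time_s: 4.98
ee_pos: [472.9, -115.1, 198.8]
ee_rot: [0.124, 0.991, 0.006, -0.05]
wrist_force: [0.3, 0.4, -3.0]
finger_gap: 41.5
finger_force: 62.0
```

Request:
play_rows --plan '[[[0,0,0,0,-2,0,36],[0,0,0,0,-2,0,36],[0,0,0,0,-1,0,36],[0,0,0,0,-1,0,36],[0,0,0,0,0,0,36],[0,0,0,0,0,0,36],[0,0,0,0,0,0,36],[0,0,0,0,0,0,36]]]'

```text
time_s: 5.65
ee_pos: [473.5, -115.2, 198.8]
ee_rot: [0.125, 0.992, 0.0, -0.0]
wrist_force: [0.6, -0.4, -3.0]
finger_gap: 41.0
finger_force: 62.0
```

```bash
cat > feel.py <<'E'
from h import *
T=[];F=[]
for i in range(5):
    s=ctrl.get_state(); M=R.from_quat(s['ee_rot']).as_matrix()
    T.append(M.T@s['wrist_torque']*1000); F.append(s['wrist_force']); eyes.read_camera('wrist')
P,t,_=pose(); print('tool torque mNm',np.mean(T,0).round(1),np.std(T,0).round(1),'F',np.mean(F,0).round(2),'pose',P.round(1),round(t,1),level(),'gap',s['finger_gap'],s['finger_force'],s['time_s'])
E
python3 feel.py
```

```text
tool torque mNm [16.5 -2.8  2.4] [16.9 25.4  7.7] F [ 0.1  -0.43 -3.17] pose [ 473.5 -115.2  198.8] 165.7 [ 0.01 -0.01  0.  ] gap 41.28073637292515 61.988643407821655 5.85
```

Request:
play_rows --plan '[[[0,0,0,0,-6,0,36],[0,0,0,0,-6,0,36],[0,0,0,0,0,0,36],[0,0,0,0,0,0,36],[0,0,0,0,0,0,36],[0,0,0,0,2,0,36],[0,0,0,0,2,0,36],[0,0,0,0,2,0,36]]]'

```text
time_s: 6.57
ee_pos: [474.0, -115.4, 199.2]
ee_rot: [0.125, 0.991, -0.006, 0.05]
wrist_force: [0.2, -0.1, -3.1]
finger_gap: 41.1
finger_force: 62.0
```

Request:
play_rows --plan '[[[0,0,0,0,2,0,36],[0,0,0,0,2,0,36],[0,0,0,0,1,0,36],[0,0,0,0,1,0,36],[0,0,0,0,0,0,36],[0,0,0,0,0,0,36],[0,0,0,0,0,0,36],[0,0,0,0,0,0,36]]]'

```text
time_s: 7.23
ee_pos: [473.3, -115.2, 199.0]
ee_rot: [0.125, 0.992, -0.0, 0.0]
wrist_force: [-0.5, -0.5, -3.1]
finger_gap: 40.9
finger_force: 62.0
```

```bash
python3 feel.py; python3 - <<'E'
from h import *
im,p=snap('wrist','w2.png')
E
```

```text
tool torque mNm [-7.4  5.   5.3] [19.5 20.6 17.3] F [-0.31 -0.51 -3.18] pose [ 473.3 -115.2  199. ] 165.7 [-0.01  0.02  0.  ] gap 41.44244650762549 61.99243426322937 7.4333
```

View pics/w2.png

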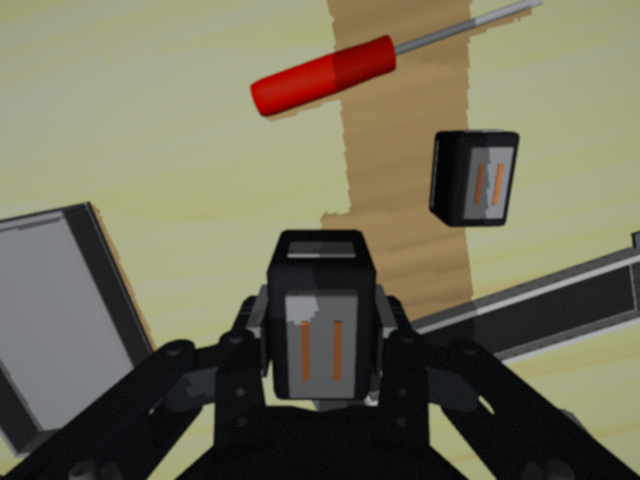

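The pack hangs straight in the grip at (322,320). The torque noise is about 20 mNm, so I need more samples on each side to see a shift of 38 mNm.

```bash
sed -i 's/range(5)/range(12)/; s/^T=\[\];F=\[\]/T=[];F=[];Q=[]/; s/F.append/Q.append(s["tau"]*1000); F.append/' feel.py; echo "print('tau',np.mean(Q,0).round(1)[4:],np.std(Q,0).round(1)[4:])">>feel.py; python3 feel.py
```

```text
tool torque mNm [-6.4 -0.9 10.1] [27.9 27.7 30.8] F [-0.02  0.01 -2.98] pose [ 473.4 -115.2  198.9] 165.7 [-0.  0.  0.] gap 41.148707586369326 61.992799043655396 8.0833
tau [17.4 -2.1  0.1] [0.2 0.7 0.1]
```

Request:
play_rows --plan '[[[0,0,0,0,6,0,36],[0,0,0,0,6,0,36],[0,0,0,0,0,0,36],[0,0,0,0,0,0,36],[0,0,0,0,0,0,36],[0,0,0,0,-2,0,36],[0,0,0,0,-2,0,36],[0,0,0,0,-2,0,36]]]'

```text
time_s: 8.8
ee_pos: [473.2, -115.1, 199.3]
ee_rot: [0.124, 0.991, 0.006, -0.05]
wrist_force: [-0.7, 0.8, -2.7]
finger_gap: 41.1
finger_force: 62.0
```

Request:
play_rows --plan '[[[0,0,0,0,-2,0,36],[0,0,0,0,-2,0,36],[0,0,0,0,-1,0,36],[0,0,0,0,-1,0,36],[0,0,0,0,0,0,36],[0,0,0,0,0,0,36],[0,0,0,0,0,0,36],[0,0,0,0,0,0,36]]]'

```text
time_s: 9.47
ee_pos: [473.5, -115.2, 198.9]
ee_rot: [0.125, 0.992, 0.0, -0.0]
wrist_force: [0.4, 0.1, -3.0]
finger_gap: 40.9
finger_force: 62.0
```

```bash
python3 feel.py
python3 -c "
from h import *
plan([621,-70,198],97.7,36,10)
plan([621,-70,198],97.7,36,16)"
```

```text
tool torque mNm [-4.2  3.3  4.9] [27.3 35.5 28.5] F [-0.1  -0.27 -3.03] pose [ 473.4 -115.2  198.9] 165.7 [-0.    0.01  0.  ] gap 41.57745718029785 61.98922634124756 10.0167
tau [16.7  2.3 -0.3] [0.3 3.4 0.2]
from [ 473.4 -115.2  198.9] 165.7 step 15.4 -6.8
[[-13.2, 8.0, 0.1, 0.0, 0.0, 6.8, 36.0], [-12.1, 9.5, 0.1, 0.0, 0.0, 6.8, 36.0], [-10.9, 10.9, 0.1, 0.0, 0.0, 6.8, 36.0], [-9.6, 12.1, 0.1, 0.0, 0.0, 6.8, 36.0], [-8.1, 13.2, 0.1, 0.0, 0.0, 6.8, 36.0], [-6.4, 14.0, 0.1, 0.0, 0.0, 6.8, 36.0], [-4.7, 14.7, 0.1, 0.0, 0.0, 6.8, 36.0], [-3.0, 15.1, 0.1, 0.0, 0.0, 6.8, 36.0]]
[[-1.1, 15.4, 0.1, 0.0, 0.0, 6.8, 36.0], [0.7, 15.4, 0.1, 0.0, 0.0, 6.8, 36.0]]
from [ 473.4 -115.2  198.9] 165.7 step 9.6 -4.25
[[-8.2, 5.0, 0.1, 0.0, 0.0, 4.2, 36.0], [-7.8, 5.6, 0.1, 0.0, 0.0, 4.2, 36.0], [-7.4, 6.2, 0.1, 0.0, 0.0, 4.2, 36.0], [-6.9, 6.7, 0.1, 0.0, 0.0, 4.2, 36.0], [-6.4, 7.2, 0.1, 0.0, 0.0, 4.2, 36.0], [-5.9, 7.7, 0.1, 0.0, 0.0, 4.2, 36.0], [-5.3, 8.1, 0.1, 0.0, 0.0, 4.2, 36.0], [-4.7, 8.4, 0.1, 0.0, 0.0, 4.2, 36.0]]
[[-4.0, 8.8, 0.1, 0.0, 0.0, 4.2, 36.0], [-3.4, 9.0, 0.1, 0.0, 0.0, 4.2, 36.0], [-2.7, 9.3, 0.1, 0.0, 0.0, 4.2, 36.0], [-2.0, 9.4, 0.1, 0.0, 0.0, 4.2, 36.0], [-1.3, 9.6, 0.1, 0.0, 0.0, 4.2, 36.0], [-0.6, 9.6, 0.1, 0.0, 0.0, 4.2, 36.0], [0.1, 9.6, 0.1, 0.0, 0.0, 4.2, 36.0], [0.9, 9.6, 0.1, 0.0, 0.0, 4.2, 36.0]]
```

Tilting either way moves the torque by only about 4 mNm, where a loose cell would give 38, so this pack is sound. It goes to the tray's -y slot.

Request:
play_rows --plan '[[[-13,8,0,0,0,6.8,36],[-12,9.5,0,0,0,6.8,36],[-11,11,0,0,0,6.8,36],[-9.5,12,0,0,0,6.8,36],[-8,13,0,0,0,6.8,36],[-6.5,14,0,0,0,6.8,36],[-5,14.5,0,0,0,6.8,36],[-3,15,0,0,0,6.8,36]]]'

```text
time_s: 10.73
ee_pos: [591.6, -79.5, 198.7]
ee_rot: [0.567, 0.824, -0.0, -0.0]
wrist_force: [-0.2, -0.4, -3.3]
finger_gap: 41.2
finger_force: 62.1
```

Request:
play_rows --plan '[[[-1,15,0,0,0,6.8,36],[1,15,0,0,0,6.8,36],[0,0,0,0,0,0,36],[0,0,0,0,0,0,36],[0,0,0,0,0,0,36]]]'

```text
time_s: 11.15
ee_pos: [619.0, -70.6, 198.6]
ee_rot: [0.657, 0.754, -0.0, -0.0]
wrist_force: [-0.5, -1.3, -3.1]
finger_gap: 41.1
finger_force: 62.0
```

```bash
python3 - <<'E'
from h import *
P,t,_=pose(); print(P.round(1),t,level())
plan([619,-69,120],97.7,36,4)
im,p=snap('wrist','w3.png')
c0=np.array([608.4,8.7]); u=np.array([np.cos(np.radians(97.7)),np.sin(np.radians(97.7))]); n=np.array([u[1],-u[0]])
pts=[np.r_[c0+a*u+b*n,15] for a in(-125,125) for b in(-28,28)]
for q in w2px(p,pts): cv2.circle(im,tuple(int(x) for x in q.clip(-2000,2000)),4,(255,0,0),1)
cv2.imwrite('pics/w3.png',im[:,:,::-1])
E
```

```text
[619.  -70.6 198.6] 97.83041756037214 [-0.05  0.01  0.  ]
from [619.  -70.6 198.6] 97.8 step 19.6 -0.03
[[0.4, 0.1, 19.6, 0.0, 0.0, 0.0, 36.0], [0.4, 0.1, 19.6, 0.0, 0.0, 0.0, 36.0], [0.4, 0.1, 19.6, 0.0, 0.0, 0.0, 36.0], [0.4, 0.1, 19.6, 0.0, 0.0, 0.0, 36.0]]
```

View pics/w3.png

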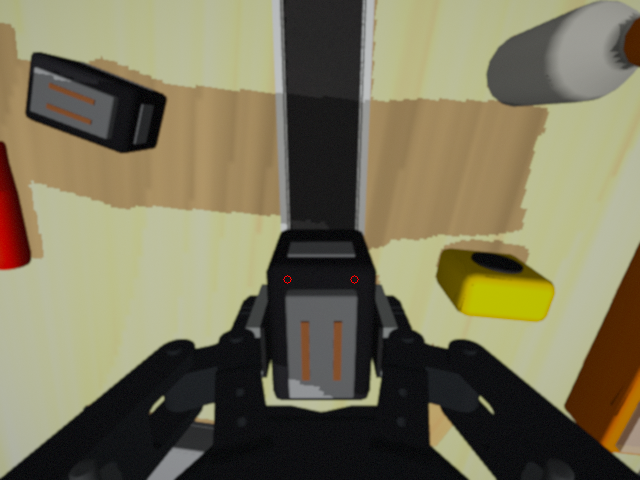

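The tray's inner edges at columns 285 and 361 centre on the pack at 321, so it can go down.

Request:
play_rows --plan '[[[1,0,25,0,0,0,36],[0,0,25,0,0,0,36],[0,0,25,0,0,0,36],[0,0,15,0,0,0,36],[0,0,8,0,0,0,36],[0,0,2,0,0,0,36],[0,0,0,0,0,0,36],[0,0,0,0,0,0,36]]]'

```text
time_s: 11.87
ee_pos: [620.0, -69.6, 100.2]
ee_rot: [0.658, 0.753, 0.001, 0.001]
wrist_force: [0.0, -0.7, -3.2]
finger_gap: 41.2
finger_force: 62.1
```

Request:
play_rows --plan '[[[0,0,1,0,0,0,36],[0,0,1,0,0,0,36],[0,0,1,0,0,0,36],[0,0,0,0,0,0,36],[0,0,0,0,0,0,36]]]'

```text
time_s: 12.28
ee_pos: [619.4, -69.4, 96.0]
ee_rot: [0.658, 0.753, -0.0, 0.0]
wrist_force: [0.5, 0.1, -1.5]
finger_gap: 41.1
finger_force: 62.1
```

Request:
play_rows --plan '[[[0,0,0.7,0,0,0,36],[0,0,0,0,0,0,36],[0,0,0,0,0,0,44],[0,0,0,0,0,0,50],[0,0,0,0,0,0,62],[0,0,0,0,0,0,70],[0,0,0,0,0,0,70]]]'

```text
time_s: 12.87
ee_pos: [619.5, -69.4, 95.3]
ee_rot: [0.658, 0.753, 0.0, 0.0]
wrist_force: [-0.1, -0.3, -0.3]
finger_gap: 70.3
finger_force: 0.0
```

Request:
play_rows --plan '[[[0,0,-20,0,0,0,70],[0,0,-35,0,0,0,70],[0,0,-35,0,0,0,70],[0,0,-30,0,0,0,70],[0,0,0,0,0,0,70]]]'

```text
time_s: 13.28
ee_pos: [622.0, -69.2, 222.3]
ee_rot: [0.658, 0.753, 0.003, 0.004]
wrist_force: [0.2, -0.1, 0.6]
finger_gap: 70.1
finger_force: 0.0
```

```bash
cat > top.py <<'E'
import sys
from h import *
im,p=snap('top',sys.argv[1]); v=im.max(2)
dark=((v<75)*255).astype(np.uint8)
for r in rects(dark,(200,255,420,315),100): print('bench dark',wrect(p,r,48))
P,t,_=pose(); print(P.round(1),round(t,1),level())
hsv=cv2.cvtColor(im,cv2.COLOR_RGB2HSV)
br=((hsv[:,:,1]>140)&(hsv[:,:,0]<18)).astype(np.uint8)*255
for r in rects(br,(150,230,220,330),30): print('grip',wrect(p,r,42))
cv2.imwrite('pics/c_'+sys.argv[1],cv2.resize(im[180:360,140:540],None,fx=2,fy=2,interpolation=2)[:,:,::-1])
E
python3 top.py t1.png; python3 -c "
from h import *
plan([457.5,-1,200],166.5,70,10)"
```

```text
bench dark (array([458.1,  -1.4]), np.float64(63.7), np.float64(41.2), np.float64(166.7))
bench dark (array([472.5, 214.9]), np.float64(62.8), np.float64(45.3), np.float64(175.6))
bench dark (array([475.8, -52.1]), np.float64(146.2), np.float64(10.0), np.float64(7.1))
[621.  -69.3 219.1] 97.7 [ 0.36  0.1  -0.  ]
grip (array([490. , 395.9]), np.float64(44.8), np.float64(17.6), np.float64(1.8))
from [621.  -69.3 219.1] 97.7 step 17.8 6.88
[[9.0, -15.3, 1.9, 0.0, 0.0, -6.9, 70.0], [10.7, -14.1, 1.9, 0.0, 0.0, -6.9, 70.0], [12.3, -12.7, 1.9, 0.0, 0.0, -6.9, 70.0], [13.8, -11.2, 1.9, 0.0, 0.0, -6.9, 70.0], [15.0, -9.4, 1.9, 0.0, 0.0, -6.9, 70.0], [16.0, -7.6, 1.9, 0.0, 0.0, -6.9, 70.0], [16.8, -5.6, 1.9, 0.0, 0.0, -6.9, 70.0], [17.4, -3.5, 1.9, 0.0, 0.0, -6.9, 70.0]]
[[17.7, -1.4, 1.9, 0.0, 0.0, -6.9, 70.0], [17.7, 0.7, 1.9, 0.0, 0.0, -6.9, 70.0]]
```

View pics/c_t1.png

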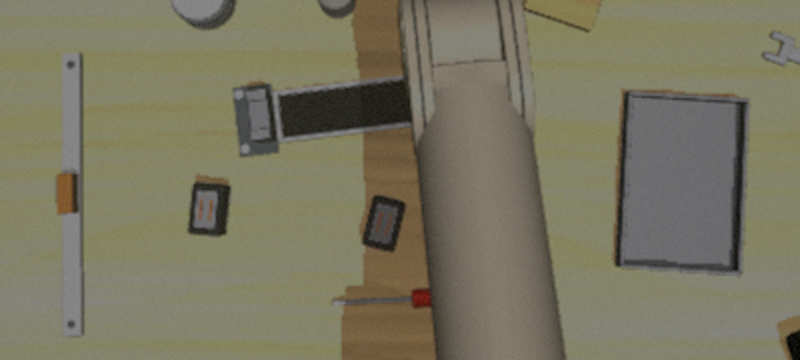

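The top view shows the other two packs and the bar where they were. Now the middle pack.

Request:
play_rows --plan '[[[9,-15,1,0,0,-6.9,70],[10.5,-14,1,0,0,-6.9,70],[12.5,-12.5,1,0,0,-6.9,70],[14,-11,1,0,0,-6.9,70],[15,-9.5,1,0,0,-6.9,70],[16,-7.5,1,0,0,-6.9,70],[17,-5.5,1,0,0,-6.9,70],[17.5,-3.5,1,0,0,-6.9,70]]]'

```text
time_s: 14.0
ee_pos: [487.6, -14.1, 206.1]
ee_rot: [0.232, 0.973, -0.0, -0.001]
wrist_force: [-0.3, 0.3, 0.5]
finger_gap: 70.0
finger_force: 0.0
```

Request:
play_rows --plan '[[[17.5,-1.5,1,0,0,-6.9,70],[17.5,1,1,0,0,-6.9,70],[0,0,0,0,0,0,70],[0,0,0,0,0,0,70],[0,0,0,0,0,0,70],[0,0,0,0,0,0,70]]]'

```text
time_s: 14.5
ee_pos: [457.1, -1.0, 205.0]
ee_rot: [0.117, 0.993, 0.0, -0.0]
wrist_force: [0.5, -0.1, 0.7]
finger_gap: 70.1
finger_force: 0.0
```

```bash
python3 - <<'E'
from h import *
print(level()); plan([457.8,-1.2,89],166.7,68,5)
im,p=snap('wrist')
dark=((im.max(2)<75)*255).astype(np.uint8)
for r in rects(dark,(0,0,640,300),1500,20000): print(r,wrect(p,r,48))
E
```

```text
[ 0.02 -0.    0.  ]
from [457.1  -1.  205. ] 166.5 step 23.2 0.03
[[-0.1, -0.0, 23.2, 0.0, 0.0, -0.0, 68.0], [-0.1, -0.0, 23.2, 0.0, 0.0, -0.0, 68.0], [-0.1, -0.0, 23.2, 0.0, 0.0, -0.0, 68.0], [-0.1, -0.0, 23.2, 0.0, 0.0, -0.0, 68.0], [-0.1, -0.0, 23.2, 0.0, 0.0, -0.0, 68.0]]
((321.5, 233.0), (92.0, 57.0), 90.0) (array([ 4.54e+02, -1.00e-01]), np.float64(68.9), np.float64(38.6), np.float64(168.1))
((600.5, 186.0), (98.0, 77.0), 90.0) (array([465.4, 191.6]), np.float64(69.9), np.float64(49.7), np.float64(3.1))
```

Request:
play_rows --plan '[[[-0.5,0,30,0,0,0,68],[0,0,30,0,0,0,65],[0,0,30,0,0,0,65],[0,0,18,0,0,0,65],[0,0,8,0,0,0,65],[0,0,0,0,0,0,65],[0,0,0,0,0,0,38],[0,0,0,0,0,0,38]]]' --force 60

```text
time_s: 15.22
ee_pos: [458.1, -0.8, 90.4]
ee_rot: [0.116, 0.993, -0.0, 0.001]
wrist_force: [-5.2, -10.0, 7.0]
finger_gap: 42.2
finger_force: 4.8
```

Request:
play_rows --plan '[[[0,0,0,0,0,0,36],[0,0,0,0,0,0,36],[0,0,0,0,0,0,36],[0,0,0,0,0,0,36],[0,0,0,0,0,0,36]]]'

```text
time_s: 15.63
ee_pos: [458.2, -0.8, 90.6]
ee_rot: [0.116, 0.993, -0.0, 0.001]
wrist_force: [-1.1, 0.1, 7.5]
finger_gap: 41.4
finger_force: 62.0
```

Request:
play_rows --plan '[[[0,0,-10,0,0,0,36],[0,0,-30,0,0,0,36],[0,0,-30,0,0,0,36],[0,0,-30,0,0,0,36],[0,0,-10,0,0,0,36],[0,0,0,0,0,0,36],[0,0,0,0,0,0,36]]]'

```text
time_s: 16.22
ee_pos: [456.8, -1.1, 199.0]
ee_rot: [0.116, 0.993, -0.0, 0.0]
wrist_force: [-1.1, 0.4, -4.1]
finger_gap: 40.9
finger_force: 62.1
```

Request:
play_rows --plan '[[[12,0,0,0,0,0,36],[12,0,0,0,0,0,36],[-12,0,0,0,0,0,36],[-12,0,0,0,0,0,36],[12,0,0,0,0,0,36],[12,0,0,0,0,0,36],[-12,0,0,0,0,0,36],[-12,0,0,0,0,0,36]]]'

```text
time_s: 16.88
ee_pos: [455.6, -0.8, 197.2]
ee_rot: [0.116, 0.993, -0.001, -0.002]
wrist_force: [0.1, -0.7, -2.0]
finger_gap: 41.2
finger_force: 62.0
```

Request:
play_rows --plan '[[[0,0,0,0,6,0,36],[0,0,0,0,6,0,36],[0,0,0,0,0,0,36],[0,0,0,0,0,0,36],[0,0,0,0,0,0,36],[0,0,0,0,-2,0,36],[0,0,0,0,-2,0,36],[0,0,0,0,-2,0,36]]]'

```text
time_s: 17.55
ee_pos: [456.5, -0.5, 199.1]
ee_rot: [0.115, 0.992, 0.005, -0.05]
wrist_force: [-0.4, 0.3, -4.0]
finger_gap: 41.4
finger_force: 62.0
```

Request:
play_rows --plan '[[[0,0,0,0,-2,0,36],[0,0,0,0,-2,0,36],[0,0,0,0,-1,0,36],[0,0,0,0,-1,0,36],[0,0,0,0,0,0,36],[0,0,0,0,0,0,36],[0,0,0,0,0,0,36],[0,0,0,0,0,0,36]]]'

```text
time_s: 18.22
ee_pos: [457.2, -0.8, 199.1]
ee_rot: [0.116, 0.993, 0.0, -0.0]
wrist_force: [0.2, 0.4, -4.1]
finger_gap: 41.2
finger_force: 62.0
```

```bash
python3 feel.py
```

```text
tool torque mNm [  1.8  11.  -13.8] [25.3 30.8 30.1] F [-0.14  0.09 -3.17] pose [457.1  -0.8 199.2] 166.7 [-0.  0.  0.] gap 41.16126616662215 61.99257016181946 18.7667
tau [16.5  3.  -0.2] [0.9 3.1 0.2]
```

Request:
play_rows --plan '[[[0,0,0,0,-6,0,36],[0,0,0,0,-6,0,36],[0,0,0,0,0,0,36],[0,0,0,0,0,0,36],[0,0,0,0,0,0,36],[0,0,0,0,2,0,36],[0,0,0,0,2,0,36],[0,0,0,0,2,0,36]]]'

```text
time_s: 19.48
ee_pos: [457.7, -0.9, 199.5]
ee_rot: [0.116, 0.992, -0.006, 0.05]
wrist_force: [-0.1, -0.1, -3.0]
finger_gap: 40.8
finger_force: 62.0
```

Request:
play_rows --plan '[[[0,0,0,0,2,0,36],[0,0,0,0,2,0,36],[0,0,0,0,1,0,36],[0,0,0,0,1,0,36],[0,0,0,0,0,0,36],[0,0,0,0,0,0,36],[0,0,0,0,0,0,36],[0,0,0,0,0,0,36]]]'

```text
time_s: 20.15
ee_pos: [457.0, -0.7, 199.3]
ee_rot: [0.116, 0.993, -0.0, 0.0]
wrist_force: [0.1, 0.0, -2.9]
finger_gap: 41.4
finger_force: 62.0
```

```bash
python3 feel.py; python3 -c "
from h import *
plan([608.9,8.7,200],97.7,36,10)"
```

```text
tool torque mNm [-8.4 13.3 -3.5] [26.1 29.2 33.2] F [ 0.1   0.12 -3.32] pose [457.1  -0.7 199.2] 166.7 [-0.    0.01  0.  ] gap 41.33223077072771 62.02174186706543 20.7
tau [18.8 -4.2  0.2] [1.2 3.2 0.1]
from [457.1  -0.7 199.2] 166.7 step 15.2 -6.9
[[-14.6, 4.4, -0.1, 0.0, 0.0, 6.9, 36.0], [-13.9, 6.1, -0.1, 0.0, 0.0, 6.9, 36.0], [-13.1, 7.8, -0.1, 0.0, 0.0, 6.9, 36.0], [-12.1, 9.3, -0.1, 0.0, 0.0, 6.9, 36.0], [-10.9, 10.7, -0.1, 0.0, 0.0, 6.9, 36.0], [-9.5, 11.9, -0.1, 0.0, 0.0, 6.9, 36.0], [-8.0, 12.9, -0.1, 0.0, 0.0, 6.9, 36.0], [-6.4, 13.8, -0.1, 0.0, 0.0, 6.9, 36.0]]
[[-4.7, 14.5, -0.1, 0.0, 0.0, 6.9, 36.0], [-2.9, 14.9, -0.1, 0.0, 0.0, 6.9, 36.0]]
```

```bash
sed -i 's/range(12)/range(18)/' feel.py; python3 feel.py
```

```text
tool torque mNm [3.7 3.5 1.7] [26.3 28.5 40.6] F [-0.02  0.2  -3.14] pose [457.1  -0.8 199.2] 166.7 [-0.  0.  0.] gap 41.13487698252183 62.02076196670532 21.6
tau [17.5 -0.6  0. ] [0.1 0.2 0. ]
```

Request:
play_rows --plan '[[[0,0,0,0,6,0,36],[0,0,0,0,6,0,36],[0,0,0,0,0,0,36],[0,0,0,0,0,0,36],[0,0,0,0,0,0,36],[0,0,0,0,-2,0,36],[0,0,0,0,-2,0,36],[0,0,0,0,-2,0,36]]]'

```text
time_s: 22.32
ee_pos: [456.8, -0.5, 199.6]
ee_rot: [0.115, 0.992, 0.005, -0.05]
wrist_force: [0.2, 0.4, -2.0]
finger_gap: 41.2
finger_force: 62.1
```

Request:
play_rows --plan '[[[0,0,0,0,-2,0,36],[0,0,0,0,-2,0,36],[0,0,0,0,-1,0,36],[0,0,0,0,-1,0,36],[0,0,0,0,0,0,36],[0,0,0,0,0,0,36],[0,0,0,0,0,0,36],[0,0,0,0,0,0,36]]]'

```text
time_s: 22.98
ee_pos: [457.2, -0.8, 199.2]
ee_rot: [0.116, 0.993, 0.0, -0.0]
wrist_force: [0.4, 0.5, -3.0]
finger_gap: 41.4
finger_force: 62.1
```

```bash
python3 feel.py
```

```text
tool torque mNm [0.9 2.4 1.3] [31.9 29.4 27. ] F [-0.   -0.08 -3.16] pose [457.1  -0.8 199.2] 166.7 [-0.  0.  0.] gap 41.34335854525974 62.06204295158386 23.8333
tau [16.8  1.9 -0. ] [1.1 3.2 0.1]
```

Both sides agree to within 2 mNm, so this one is sound too. It goes to the middle slot.

Request:
play_rows --plan '[[[-14.5,4.5,0,0,0,6.9,36],[-14,6,0,0,0,6.9,36],[-13,8,0,0,0,6.9,36],[-12,9.5,0,0,0,6.9,36],[-11,10.5,0,0,0,6.9,36],[-9.5,12,0,0,0,6.9,36],[-8,13,0,0,0,6.9,36],[-6.5,14,0,0,0,6.9,36]]]'

```text
time_s: 24.55
ee_pos: [579.7, 7.0, 198.9]
ee_rot: [0.565, 0.825, -0.0, -0.0]
wrist_force: [0.0, 0.4, -3.1]
finger_gap: 41.5
finger_force: 62.1
```

Request:
play_rows --plan '[[[-4.5,14.5,0,0,0,6.9,36],[-3,15,0,0,0,6.9,36],[0,0,0,0,0,0,36],[0,0,0,0,0,0,36],[0,0,0,0,0,0,36]]]'

```text
time_s: 24.97
ee_pos: [608.9, 9.2, 198.9]
ee_rot: [0.657, 0.754, -0.0, -0.0]
wrist_force: [-0.2, -0.8, -3.3]
finger_gap: 41.0
finger_force: 62.1
```

```bash
python3 - <<'E'
from h import *
plan([608.9,8.7,100],97.7,36,5); print(level())
im,p=snap('wrist','w4.png')
E
```

```text
from [608.9   9.2 198.9] 97.8 step 19.8 -0.03
[[-0.1, -0.0, 19.8, 0.0, 0.0, 0.0, 36.0], [-0.1, -0.0, 19.8, 0.0, 0.0, 0.0, 36.0], [-0.1, -0.0, 19.8, 0.0, 0.0, 0.0, 36.0], [-0.1, -0.0, 19.8, 0.0, 0.0, 0.0, 36.0], [-0.1, -0.0, 19.8, 0.0, 0.0, 0.0, 36.0]]
[-0.05 -0.01  0.  ]
```

View pics/w4.png

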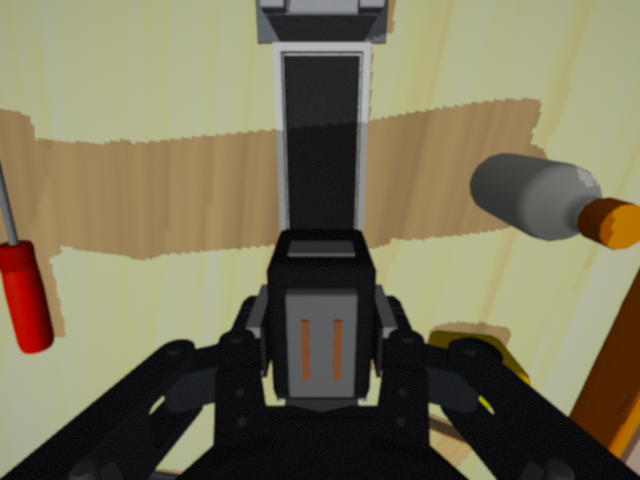

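The tray at columns 285–360 is centred on the pack. Lowering.

Request:
play_rows --plan '[[[0,0,25,0,0,0,36],[0,0,25,0,0,0,36],[0,0,25,0,0,0,36],[0,0,15,0,0,0,36],[0,0,8,0,0,0,36],[0,0,2,0,0,0,36],[0,0,1,0,0,0,36],[0,0,1,0,0,0,36]]]'

```text
time_s: 25.68
ee_pos: [610.1, 9.1, 98.5]
ee_rot: [0.658, 0.753, 0.001, 0.001]
wrist_force: [-0.1, -0.0, -3.0]
finger_gap: 41.0
finger_force: 62.2
```

Request:
play_rows --plan '[[[0,0,1,0,0,0,36],[0,0,0,0,0,0,36],[0,0,0,0,0,0,36],[0,0,0,0,0,0,36]]]'

```text
time_s: 26.02
ee_pos: [609.6, 9.1, 96.7]
ee_rot: [0.658, 0.753, 0.0, 0.0]
wrist_force: [0.5, -0.2, -2.6]
finger_gap: 41.1
finger_force: 62.2
```

Request:
play_rows --plan '[[[0,0,0.7,0,0,0,36],[0,0,0.7,0,0,0,36],[0,0,0,0,0,0,36],[0,0,0,0,0,0,44],[0,0,0,0,0,0,50],[0,0,0,0,0,0,62],[0,0,0,0,0,0,70],[0,0,0,0,0,0,70]]]'

```text
time_s: 26.68
ee_pos: [609.5, 9.0, 94.8]
ee_rot: [0.658, 0.753, 0.0, 0.0]
wrist_force: [-0.6, 0.9, 0.3]
finger_gap: 70.2
finger_force: 0.0
```

Request:
play_rows --plan '[[[0,0,-20,0,0,0,70],[0,0,-35,0,0,0,70],[0,0,-35,0,0,0,70],[0,0,-20,0,0,0,70],[0,0,0,0,0,0,70],[0,0,0,0,0,0,70],[0,0,0,0,0,0,70]]]'

```text
time_s: 27.27
ee_pos: [609.0, 8.9, 203.9]
ee_rot: [0.658, 0.753, -0.0, -0.0]
wrist_force: [-0.5, 0.0, -0.7]
finger_gap: 69.9
finger_force: 0.0
```

```bash
python3 top.py t2.png; python3 -c "
from h import *
plan([472.5,214.8,205],175.6,70,12)"
```

```text
bench dark (array([472.6, 214.9]), np.float64(62.9), np.float64(45.3), np.float64(175.0))
[608.8   8.9 203.4] 97.7 [-0.12 -0.01  0.  ]
grip (array([490. , 395.9]), np.float64(44.8), np.float64(17.6), np.float64(1.8))
from [608.8   8.9 203.4] 97.7 step 20.6 6.49
[[18.5, -9.0, -0.1, 0.0, 0.0, -6.5, 70.0], [19.4, -6.8, -0.1, 0.0, 0.0, -6.5, 70.0], [20.1, -4.6, -0.1, 0.0, 0.0, -6.5, 70.0], [20.4, -2.3, -0.1, 0.0, 0.0, -6.5, 70.0], [20.6, 0.1, -0.1, 0.0, 0.0, -6.5, 70.0], [20.4, 2.4, -0.1, 0.0, 0.0, -6.5, 70.0], [20.0, 4.7, -0.1, 0.0, 0.0, -6.5, 70.0], [19.4, 6.9, -0.1, 0.0, 0.0, -6.5, 70.0]]
[[18.5, 9.1, -0.1, 0.0, 0.0, -6.5, 70.0], [17.3, 11.1, -0.1, 0.0, 0.0, -6.5, 70.0], [16.0, 13.0, -0.1, 0.0, 0.0, -6.5, 70.0], [14.4, 14.7, -0.1, 0.0, 0.0, -6.5, 70.0]]
```

Request:
play_rows --plan '[[[18.5,-9,0,0,0,-6.5,70],[19.5,-7,0,0,0,-6.5,70],[20,-4.5,0,0,0,-6.5,70],[20.5,-2.5,0,0,0,-6.5,70],[20.5,0,0,0,0,-6.5,70],[20.5,2.5,0,0,0,-6.5,70],[20,4.5,0,0,0,-6.5,70],[19.5,7,0,0,0,-6.5,70]]]'

```text
time_s: 27.98
ee_pos: [516.8, 146.7, 203.5]
ee_rot: [0.259, 0.966, -0.0, -0.001]
wrist_force: [0.1, -0.3, 0.6]
finger_gap: 70.1
finger_force: 0.0
```

Request:
play_rows --plan '[[[18.5,9,0,0,0,-6.5,70],[17.5,11,0,0,0,-6.5,70],[16,13,0,0,0,-6.5,70],[14.5,14.5,0,0,0,-6.5,70],[0,0,0,0,0,0,70],[0,0,0,0,0,0,70],[0,0,0,0,0,0,70]]]'

```text
time_s: 28.57
ee_pos: [472.2, 213.8, 204.0]
ee_rot: [0.039, 0.999, -0.0, -0.001]
wrist_force: [0.9, -1.1, -0.1]
finger_gap: 70.4
finger_force: 0.0
```

```bash
python3 - <<'E'
from h import *
print(level()); plan([472.5,214.8,89.5],175.3,68,5)
im,p=snap('wrist')
dark=((im.max(2)<75)*255).astype(np.uint8)
for r in rects(dark,(0,0,640,300),1500,20000): print(r,wrect(p,r,48))
E
```

```text
[-0.04 -0.06  0.  ]
from [472.2 213.8 204. ] 175.6 step 22.9 -0.05
[[-0.0, 0.2, 22.9, 0.0, 0.0, 0.1, 68.0], [-0.0, 0.2, 22.9, 0.0, 0.0, 0.1, 68.0], [-0.0, 0.2, 22.9, 0.0, 0.0, 0.1, 68.0], [-0.0, 0.2, 22.9, 0.0, 0.0, 0.1, 68.0], [-0.0, 0.2, 22.9, 0.0, 0.0, 0.1, 68.0]]
((327.5, 232.5), (59.0, 93.0), 0.0) (array([468.4, 218.3]), np.float64(69.2), np.float64(39.7), np.float64(174.3))
((535.8099365234375, 149.3433837890625), (9.58826732635498, 300.7693786621094), 5.294142723083496) (array([433.7, 358. ]), np.float64(194.2), np.float64(5.6), np.float64(1.3))
```

Request:
play_rows --plan '[[[0,3,30,0,0,0,68],[0,0,30,0,0,0,65],[0,0,30,0,0,0,65],[0,0,17,0,0,0,65],[0,0,7,0,0,0,65],[0,0,0,0,0,0,65],[0,0,0,0,0,0,38],[0,0,0,0,0,0,38]]]' --force 60

```text
time_s: 29.28
ee_pos: [473.2, 217.8, 92.1]
ee_rot: [0.038, 0.999, 0.0, 0.001]
wrist_force: [-0.7, 10.4, 4.5]
finger_gap: 41.7
finger_force: 6.1
```

Request:
play_rows --plan '[[[0,0,0,0,0,0,36],[0,0,0,0,0,0,36],[0,0,0,0,0,0,36],[0,0,0,0,0,0,36],[0,0,0,0,0,0,36]]]'

```text
time_s: 29.7
ee_pos: [473.3, 217.9, 92.3]
ee_rot: [0.038, 0.999, 0.0, 0.001]
wrist_force: [-0.7, -1.0, 7.2]
finger_gap: 41.2
finger_force: 62.4
```

Request:
play_rows --plan '[[[0,0,-10,0,0,0,36],[0,0,-30,0,0,0,36],[0,0,-30,0,0,0,36],[0,0,-30,0,0,0,36],[0,0,-10,0,0,0,36],[0,0,0,0,0,0,36],[0,0,0,0,0,0,36]]]'

```text
time_s: 30.28
ee_pos: [472.3, 217.1, 200.6]
ee_rot: [0.038, 0.999, -0.0, 0.0]
wrist_force: [0.1, -0.1, -3.9]
finger_gap: 41.2
finger_force: 61.9
```

Request:
play_rows --plan '[[[12,0,0,0,0,0,36],[12,0,0,0,0,0,36],[-12,0,0,0,0,0,36],[-12,0,0,0,0,0,36],[12,0,0,0,0,0,36],[12,0,0,0,0,0,36],[-12,0,0,0,0,0,36],[-12,0,0,0,0,0,36]]]'

```text
time_s: 30.95
ee_pos: [470.9, 217.2, 198.8]
ee_rot: [0.037, 0.999, -0.001, -0.001]
wrist_force: [0.8, 0.1, -2.2]
finger_gap: 41.0
finger_force: 62.1
```

Request:
play_rows --plan '[[[0,0,0,0,6,0,36],[0,0,0,0,6,0,36],[0,0,0,0,0,0,36],[0,0,0,0,0,0,36],[0,0,0,0,0,0,36],[0,0,0,0,-2,0,36],[0,0,0,0,-2,0,36],[0,0,0,0,-2,0,36]]]'

```text
time_s: 31.62
ee_pos: [471.5, 217.9, 200.7]
ee_rot: [0.037, 0.998, 0.002, -0.05]
wrist_force: [0.3, 0.6, -2.8]
finger_gap: 40.6
finger_force: 62.1
```

Request:
play_rows --plan '[[[0,0,0,0,-2,0,36],[0,0,0,0,-2,0,36],[0,0,0,0,-1,0,36],[0,0,0,0,-1,0,36],[0,0,0,0,0,0,36],[0,0,0,0,0,0,36],[0,0,0,0,0,0,36],[0,0,0,0,0,0,36]]]'

```text
time_s: 32.28
ee_pos: [472.5, 217.5, 200.7]
ee_rot: [0.038, 0.999, 0.0, -0.0]
wrist_force: [0.7, -0.7, -3.3]
finger_gap: 41.3
finger_force: 62.1
```

```bash
python3 feel.py
```

```text
tool torque mNm [-6.1 24.5  0.8] [38.9 34.  32.1] F [ 0.09 -0.01 -2.85] pose [472.4 217.6 200.8] 175.7 [-0.    0.01  0.  ] gap 41.0974071725208 62.10884928703308 33.1333
tau [27.3 -8.3  0.3] [2.5 2.3 0.3]
```

Request:
play_rows --plan '[[[0,0,0,0,-6,0,36],[0,0,0,0,-6,0,36],[0,0,0,0,0,0,36],[0,0,0,0,0,0,36],[0,0,0,0,0,0,36],[0,0,0,0,2,0,36],[0,0,0,0,2,0,36],[0,0,0,0,2,0,36]]]'

```text
time_s: 33.85
ee_pos: [473.0, 217.3, 201.0]
ee_rot: [0.038, 0.998, -0.002, 0.05]
wrist_force: [0.2, -0.1, -2.6]
finger_gap: 41.1
finger_force: 62.2
```

Request:
play_rows --plan '[[[0,0,0,0,2,0,36],[0,0,0,0,2,0,36],[0,0,0,0,1,0,36],[0,0,0,0,1,0,36],[0,0,0,0,0,0,36],[0,0,0,0,0,0,36],[0,0,0,0,0,0,36],[0,0,0,0,0,0,36]]]'

```text
time_s: 34.52
ee_pos: [472.2, 217.7, 200.9]
ee_rot: [0.037, 0.999, -0.0, 0.0]
wrist_force: [0.1, -0.2, -2.3]
finger_gap: 40.9
finger_force: 62.2
```

```bash
python3 feel.py; python3 -c "
from h import *
plan([598,86,200],97.7,36,12)"
```

```text
tool torque mNm [-12.8 -25.6  -2.4] [23.  28.4 31.3] F [ 0.21 -0.11 -2.73] pose [472.3 217.6 200.8] 175.7 [-0.  0.  0.] gap 41.107830715073305 62.191100120544434 35.3667
tau [ 5.4 14.4 -0.1] [2.5 2.1 0.3]
from [472.3 217.6 200.8] 175.7 step 15.2 -6.5
[[-11.3, -10.1, 0.1, 0.0, 0.0, 6.5, 36.0], [-12.3, -8.8, 0.1, 0.0, 0.0, 6.5, 36.0], [-13.3, -7.4, 0.1, 0.0, 0.0, 6.5, 36.0], [-14.0, -5.8, 0.1, 0.0, 0.0, 6.5, 36.0], [-14.6, -4.2, 0.1, 0.0, 0.0, 6.5, 36.0], [-15.0, -2.5, 0.1, 0.0, 0.0, 6.5, 36.0], [-15.1, -0.8, 0.1, 0.0, 0.0, 6.5, 36.0], [-15.1, 0.9, 0.1, 0.0, 0.0, 6.5, 36.0]]
[[-14.9, 2.6, 0.1, 0.0, 0.0, 6.5, 36.0], [-14.5, 4.3, 0.1, 0.0, 0.0, 6.5, 36.0], [-14.0, 5.9, 0.1, 0.0, 0.0, 6.5, 36.0], [-13.2, 7.5, 0.1, 0.0, 0.0, 6.5, 36.0]]
```

Tilting swings the torque by 50 mNm, and the joint torques agree, so this pack rattles and goes to the tub.

Request:
play_rows --plan '[[[-4,-15,0,0,0,0,36],[-4,-30,0,0,0,0,36],[-4,-30,0,0,0,0,36],[-4,-30,0,0,0,0,36],[-4,-30,0,0,0,0,36],[-4,-30,0,0,0,0,36],[-4,-30,0,0,0,0,36],[-4,-30,0,0,0,0,36]]]'

```text
time_s: 36.08
ee_pos: [487.2, -10.7, 201.0]
ee_rot: [0.038, 0.999, -0.0, 0.0]
wrist_force: [0.7, 0.2, -3.0]
finger_gap: 40.6
finger_force: 62.1
```

Request:
play_rows --plan '[[[-4,-30,0,0,0,0,36],[-4,-30,0,0,0,0,36],[-4,-30,0,0,0,0,36],[-4,-30,0,0,0,0,36],[-4,-30,0,0,0,0,36],[-4,-30,0,0,0,0,36],[-4,-30,0,0,0,0,36],[-4,-30,0,0,0,0,36]]]'

```text
time_s: 36.75
ee_pos: [501.1, -252.4, 200.8]
ee_rot: [0.038, 0.999, -0.0, 0.0]
wrist_force: [0.6, -0.5, -2.5]
finger_gap: 40.9
finger_force: 62.1
```

Request:
play_rows --plan '[[[-4,-30,0,0,0,0,36],[-4,-30,0,0,0,0,36],[-4,-30,0,0,0,0,36],[-4,-25,0,0,0,0,36],[0,-10,0,0,0,0,36],[0,0,0,0,0,0,36],[0,0,0,0,0,0,36],[0,0,0,0,0,0,36]]]'

```text
time_s: 37.42
ee_pos: [508.2, -375.0, 200.8]
ee_rot: [0.037, 0.999, 0.0, 0.0]
wrist_force: [0.1, 0.4, -3.0]
finger_gap: 41.2
finger_force: 62.2
```

```bash
python3 - <<'E'
from h import *
p=eyes.camera_params('top'); q=px2w(p,[(451,225.5),(514,228.5),(510,316),(448,313)],32); print(q.round(0),q.mean(0)); c=q.mean(0)
print(level()); plan([c[0],c[1],100],176,36,5)
snap('wrist','w5.png')
E
```

```text
[[ 625. -297.   32.]
 [ 620. -453.   32.]
 [ 403. -441.   32.]
 [ 408. -290.   32.]] [ 514.21332747 -370.22740198   32.        ]
[ 0.05  0.01 -0.  ]
from [ 508.2 -375.   200.8] 175.8 step 20.2 0.04
[[-1.1, 1.0, 20.2, 0.0, 0.0, -0.0, 36.0], [-1.1, 1.0, 20.2, 0.0, 0.0, -0.0, 36.0], [-1.1, 1.0, 20.2, 0.0, 0.0, -0.0, 36.0], [-1.1, 1.0, 20.2, 0.0, 0.0, -0.0, 36.0], [-1.1, 1.0, 20.2, 0.0, 0.0, -0.0, 36.0]]
```

View pics/w5.png

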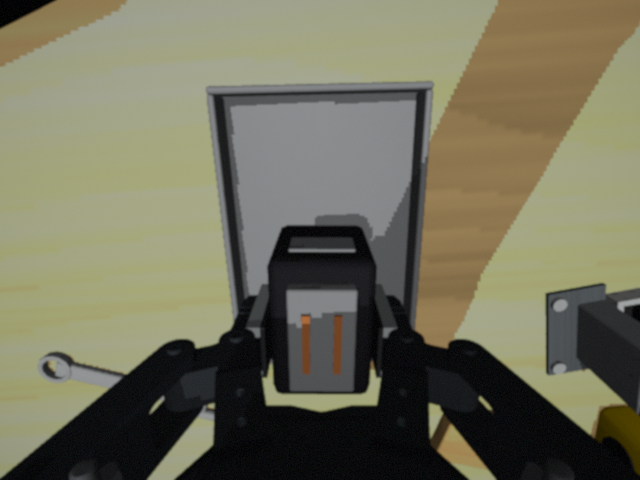

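The pack is centred over the tub, whose walls are at columns 235 and 410. Setting it down.

Request:
play_rows --plan '[[[-3,3,25,0,0,0,36],[0,0,25,0,0,0,36],[0,0,25,0,0,0,36],[0,0,15,0,0,0,36],[0,0,8,0,0,0,36],[0,0,2,0,0,0,36],[0,0,1,0,0,0,36],[0,0,1,0,0,0,36]]]'

```text
time_s: 38.13
ee_pos: [511.8, -374.3, 100.3]
ee_rot: [0.038, 0.999, -0.001, 0.001]
wrist_force: [-0.6, 0.2, -2.0]
finger_gap: 41.2
finger_force: 62.2
```

Request:
play_rows --plan '[[[0,0,1,0,0,0,36],[0,0,0,0,0,0,36],[0,0,0,0,0,0,36],[0,0,0,0,0,0,36]]]'

```text
time_s: 38.47
ee_pos: [511.1, -374.2, 98.3]
ee_rot: [0.038, 0.999, -0.0, 0.0]
wrist_force: [0.2, 0.9, -3.0]
finger_gap: 41.0
finger_force: 62.2
```

Request:
play_rows --plan '[[[0,0,0.7,0,0,0,36],[0,0,0.7,0,0,0,36],[0,0,0,0,0,0,36],[0,0,0,0,0,0,44],[0,0,0,0,0,0,50],[0,0,0,0,0,0,60],[0,0,0,0,0,0,65],[0,0,0,0,0,0,65]]]'

```text
time_s: 39.13
ee_pos: [511.0, -374.0, 96.4]
ee_rot: [0.038, 0.999, -0.0, 0.0]
wrist_force: [-0.3, -0.4, 0.0]
finger_gap: 64.8
finger_force: 0.0
```

Request:
play_rows --plan '[[[0,0,-20,0,0,0,65],[0,0,-35,0,0,0,65],[0,0,-35,0,0,0,65],[0,0,-35,0,0,0,65],[0,0,-10,0,0,0,65],[0,0,0,0,0,0,65],[0,0,0,0,0,0,65]]]'

```text
time_s: 39.72
ee_pos: [511.0, -374.1, 231.5]
ee_rot: [0.038, 0.999, -0.0, 0.0]
wrist_force: [-0.1, -0.0, -1.4]
finger_gap: 65.0
finger_force: 0.0
```

```bash
python3 top.py t3.png; python3 - <<'E'
from h import *
im,p=snap('wrist')
im2=cv2.imread('pics/c_t3.png'); h=cv2.resize(im[:,:,::-1],(480,360)); cv2.imwrite('pics/j3.png',cv2.resize(np.hstack([im2[:360],h]),(800,225)))
plan([490,396,210],181.8,60,24)
E
```

```text
[ 510.5 -373.9  230.4] 175.7 [ 0.02 -0.06  0.  ]
grip (array([490. , 395.9]), np.float64(44.8), np.float64(17.6), np.float64(1.8))
from [ 510.4 -373.8  229.8] 175.7 step 32.1 0.25
[[3.3, 31.9, 0.8, 0.0, 0.0, -0.3, 60.0], [3.1, 31.9, 0.8, 0.0, 0.0, -0.3, 60.0], [3.0, 31.9, 0.8, 0.0, 0.0, -0.3, 60.0], [2.8, 32.0, 0.8, 0.0, 0.0, -0.3, 60.0], [2.7, 32.0, 0.8, 0.0, 0.0, -0.3, 60.0], [2.5, 32.0, 0.8, 0.0, 0.0, -0.3, 60.0], [2.4, 32.0, 0.8, 0.0, 0.0, -0.3, 60.0], [2.3, 32.0, 0.8, 0.0, 0.0, -0.3, 60.0]]
[[2.1, 32.0, 0.8, 0.0, 0.0, -0.3, 60.0], [2.0, 32.0, 0.8, 0.0, 0.0, -0.3, 60.0], [1.8, 32.0, 0.8, 0.0, 0.0, -0.3, 60.0], [1.7, 32.0, 0.8, 0.0, 0.0, -0.3, 60.0], [1.6, 32.0, 0.8, 0.0, 0.0, -0.3, 60.0], [1.4, 32.1, 0.8, 0.0, 0.0, -0.3, 60.0], [1.3, 32.1, 0.8, 0.0, 0.0, -0.3, 60.0], [1.1, 32.1, 0.8, 0.0, 0.0, -0.3, 60.0]]
[[1.0, 32.1, 0.8, 0.0, 0.0, -0.3, 60.0], [0.8, 32.1, 0.8, 0.0, 0.0, -0.3, 60.0], [0.7, 32.1, 0.8, 0.0, 0.0, -0.3, 60.0], [0.6, 32.1, 0.8, 0.0, 0.0, -0.3, 60.0], [0.4, 32.1, 0.8, 0.0, 0.0, -0.3, 60.0], [0.3, 32.1, 0.8, 0.0, 0.0, -0.3, 60.0], [0.1, 32.1, 0.8, 0.0, 0.0, -0.3, 60.0], [-0.0, 32.1, 0.8, 0.0, 0.0, -0.3, 60.0]]
```

View pics/j3.png

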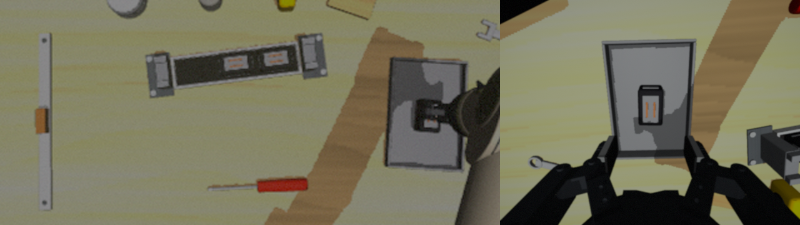

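The view shows two packs standing in the tray and the faulty one upright in the tub. The bar hasn't moved. Now the bar.

Request:
play_rows --plan '[[[3,32,1,0,0,0,60],[3,32,1,0,0,0,60],[3,32,1,0,0,0,60],[3,32,1,0,0,0,60],[2.5,32,1,0,0,0,60],[2.5,32,1,0,0,0,60],[2.5,32,1,0,0,0,60],[2.5,32,1,0,0,0,60]]]'

```text
time_s: 40.48
ee_pos: [507.3, -115.6, 222.0]
ee_rot: [0.038, 0.999, 0.0, -0.001]
wrist_force: [0.3, -0.8, -0.3]
finger_gap: 60.1
finger_force: 0.0
```

Request:
play_rows --plan '[[[2,32,1,0,0,0,60],[2,32,1,0,0,0,60],[2,32,1,0,0,0,60],[2,32,1,0,0,0,60],[2,32,1,0,0,0,60],[2,32,1,0,0,0,60],[2,32,1,0,0,0,60],[2,32,1,0,0,0,60]]]'

```text
time_s: 41.15
ee_pos: [510.7, 140.6, 214.0]
ee_rot: [0.038, 0.999, -0.0, -0.001]
wrist_force: [0.7, 0.6, 0.1]
finger_gap: 60.2
finger_force: 0.0
```

Request:
play_rows --plan '[[[2,32,1,0,0,-1,60],[2,32,1,0,0,-1,60],[2,32,1,0,0,-1,60],[2,32,1,0,0,-1,60],[2,32,0,0,0,-1,60],[2,30,0,0,0,-1,60],[0,20,0,0,0,0,60],[0,0,0,0,0,0,60]]]'

```text
time_s: 41.82
ee_pos: [502.3, 354.3, 209.8]
ee_rot: [-0.018, 1.0, 0.001, -0.002]
wrist_force: [-0.3, 0.3, -0.2]
finger_gap: 60.0
finger_force: 0.0
```

Request:
play_rows --plan '[[[0,0,0,0,0,0,60],[0,0,0,0,0,0,60],[0,0,0,0,0,0,60]]]'

```text
time_s: 42.07
ee_pos: [505.6, 348.1, 210.6]
ee_rot: [-0.014, 1.0, -0.001, -0.0]
wrist_force: [0.6, 0.2, -0.0]
finger_gap: 59.9
finger_force: 0.0
```

```bash
cat > bar.py <<'E'
from h import *
im,p=snap('wrist','w6.png'); hsv=cv2.cvtColor(im,cv2.COLOR_RGB2HSV)
print(pose()[:2],level(),ctrl.get_state()['q'][6])
print(w2px(p,[[490,396,42]]),w2px(p,[[465,386,42],[465,406,42],[515,386,42],[515,406,42]]).round())
br=((hsv[:,:,1]>140)&(hsv[:,:,0]<18)).astype(np.uint8)*255
for r in rects(br,(0,0,640,480),400): print('grip',r,wrect(p,r,42))
E
python3 bar.py
```

```text
(array([505.61520279, 348.12166042, 210.93430945]), np.float64(-178.41918622757092)) [-0.06 -0.01  0.  ] 0.6343392843890961
[[387.77634826 215.95202905]] [[377. 182.]
 [405. 182.]
 [372. 248.]
 [398. 248.]]
grip ((550.5731811523438, 339.15850830078125), (31.07857894897461, 70.12202453613281), 38.65980911254883) (array([593. , 540.3]), np.float64(58.3), np.float64(29.7), np.float64(155.9))
grip ((387.63916015625, 212.57806396484375), (29.395265579223633, 67.78034210205078), 2.726310968399048) (array([488.3, 395.7]), np.float64(51.0), np.float64(20.8), np.float64(1.7))
```

View pics/w6.png

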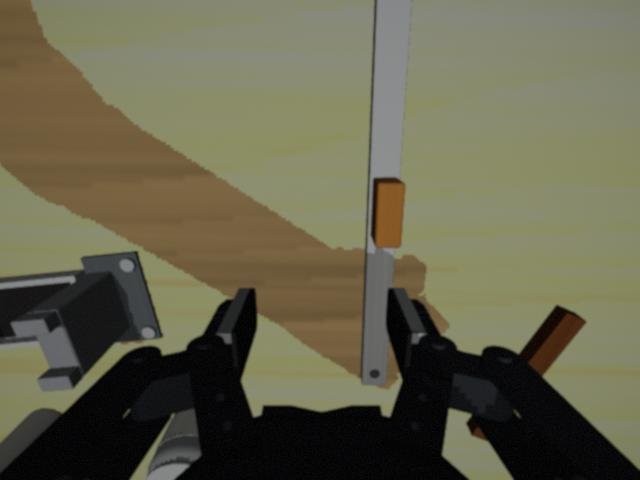

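The grip block shows at (388,213), which agrees with the top view. Moving over it and down.

Request:
play_rows --plan '[[[3,10,0,0,0,0,55],[3,10,0,0,0,0,55],[3,10,0,0,0,0,55],[3,10,0,0,0,0,55],[3,8,0,0,0,0,55],[0,0,0,0,0,0,55],[0,0,0,0,0,0,55],[0,0,0,0,0,0,55]]]'

```text
time_s: 42.78
ee_pos: [488.8, 396.9, 211.2]
ee_rot: [-0.015, 1.0, -0.0, 0.0]
wrist_force: [-0.6, -0.7, -0.0]
finger_gap: 55.0
finger_force: 0.0
```

```bash
python3 bar.py; python3 -c "
from h import *
plan([489,395.8,93],181.7,55,5)"
```

```text
(array([489.06072173, 396.64200776, 211.28929471]), np.float64(-178.34851416502312)) [-0.03  0.01  0.  ] 0.5518098038580862
[[320.25573931 235.29769076]] [[307. 202.]
 [335. 203.]
 [306. 266.]
 [332. 266.]]
grip ((449.7117614746094, 429.5469970703125), (22.452302932739258, 43.060699462890625), 12.528807640075684) (array([677.3, 521.2]), np.float64(50.8), np.float64(21.2), np.float64(178.2))
grip ((505.33062744140625, 338.84991455078125), (29.27452850341797, 32.15694808959961), 35.83765411376953) (array([576.9, 552.7]), np.float64(27.7), np.float64(27.6), np.float64(55.6))
grip ((322.5, 231.0), (66.0, 25.0), 90.0) (array([487.4, 397.6]), np.float64(51.8), np.float64(18.0), np.float64(2.4))
from [489.1 396.6 211.3] -178.3 step 23.7 0.01
[[0.0, -0.2, 23.7, 0.0, 0.0, -0.0, 55.0], [0.0, -0.2, 23.7, 0.0, 0.0, -0.0, 55.0], [0.0, -0.2, 23.7, 0.0, 0.0, -0.0, 55.0], [0.0, -0.2, 23.7, 0.0, 0.0, -0.0, 55.0], [0.0, -0.2, 23.7, 0.0, 0.0, -0.0, 55.0]]
```

Request:
play_rows --plan '[[[1,0,30,0,0,0,50],[0,0,30,0,0,0,45],[0,0,30,0,0,0,45],[0,0,20,0,0,0,45],[0,0,8,0,0,0,45],[0,0,0,0,0,0,45],[0,0,0,0,0,0,30],[0,0,0,0,0,0,18]]]' --force 60

```text
time_s: 43.5
ee_pos: [488.4, 397.7, 95.1]
ee_rot: [-0.015, 1.0, 0.001, 0.001]
wrist_force: [0.6, 0.3, 0.2]
finger_gap: 21.8
finger_force: 0.0
```

Request:
play_rows --plan '[[[0,0,0,0,0,0,14],[0,0,0,0,0,0,14],[0,0,0,0,0,0,14],[0,0,0,0,0,0,14],[0,0,0,0,0,0,14],[0,0,0,0,0,0,14]]]'

```text
time_s: 44.0
ee_pos: [488.5, 397.7, 95.4]
ee_rot: [-0.015, 1.0, 0.001, 0.001]
wrist_force: [-0.7, -0.8, 6.3]
finger_gap: 18.4
finger_force: 60.0
```

Request:
play_rows --plan '[[[0,0,-8,0,0,0,14],[0,0,-20,0,0,0,14],[0,0,-30,0,0,0,14],[0,0,-35,0,0,0,14],[0,0,-35,0,0,0,14],[0,0,-30,0,0,0,14],[0,0,-10,0,0,0,14],[0,0,0,0,0,0,14]]]' --force 80

```text
time_s: 44.67
ee_pos: [488.1, 398.0, 264.8]
ee_rot: [-0.015, 1.0, 0.001, 0.002]
wrist_force: [-0.1, -0.0, -3.0]
finger_gap: 17.9
finger_force: 78.8
```

```bash
python3 bar.py; python3 -c "
from h import *
plan([608.4,8.9,258],97.7,14,20)"
```

```text
(array([487.7542237 , 397.22523371, 262.06866795]), np.float64(-178.31751013947445)) [ 0.03  0.09 -0.  ] 0.5739493177085515
[[318.46714137 215.71177617]] [[308. 188.]
 [331. 189.]
 [307. 242.]
 [329. 242.]]
grip ((468.6551513671875, 322.10577392578125), (23.359697341918945, 61.1032600402832), 34.2868766784668) (array([597.5, 549.5]), np.float64(63.9), np.float64(25.7), np.float64(156.9))
grip ((320.9999694824219, 310.5), (118.99998474121094, 47.99999237060547), 90.0) (array([591.8, 401.2]), np.float64(135.7), np.float64(44.7), np.float64(3.0))
from [487.8 397.2 262.1] -178.3 step 20.3 -4.2
[[-5.5, -19.6, 0.2, 0.0, 0.0, 4.2, 14.0], [-6.9, -19.1, 0.2, 0.0, 0.0, 4.2, 14.0], [-8.3, -18.6, 0.2, 0.0, 0.0, 4.2, 14.0], [-9.6, -17.9, 0.2, 0.0, 0.0, 4.2, 14.0], [-10.9, -17.2, 0.2, 0.0, 0.0, 4.2, 14.0], [-12.1, -16.3, 0.2, 0.0, 0.0, 4.2, 14.0], [-13.3, -15.4, 0.2, 0.0, 0.0, 4.2, 14.0], [-14.4, -14.4, 0.2, 0.0, 0.0, 4.2, 14.0]]
[[-15.4, -13.3, 0.2, 0.0, 0.0, 4.2, 14.0], [-16.3, -12.1, 0.2, 0.0, 0.0, 4.2, 14.0], [-17.2, -10.9, 0.2, 0.0, 0.0, 4.2, 14.0], [-17.9, -9.6, 0.2, 0.0, 0.0, 4.2, 14.0], [-18.6, -8.3, 0.2, 0.0, 0.0, 4.2, 14.0], [-19.1, -6.9, 0.2, 0.0, 0.0, 4.2, 14.0], [-19.6, -5.5, 0.2, 0.0, 0.0, 4.2, 14.0], [-19.9, -4.0, 0.2, 0.0, 0.0, 4.2, 14.0]]
[[-20.2, -2.6, 0.2, 0.0, 0.0, 4.2, 14.0], [-20.3, -1.1, 0.2, 0.0, 0.0, 4.2, 14.0], [-20.3, 0.4, 0.2, 0.0, 0.0, 4.2, 14.0], [-20.2, 1.9, 0.2, 0.0, 0.0, 4.2, 14.0]]
```

View pics/w6.png

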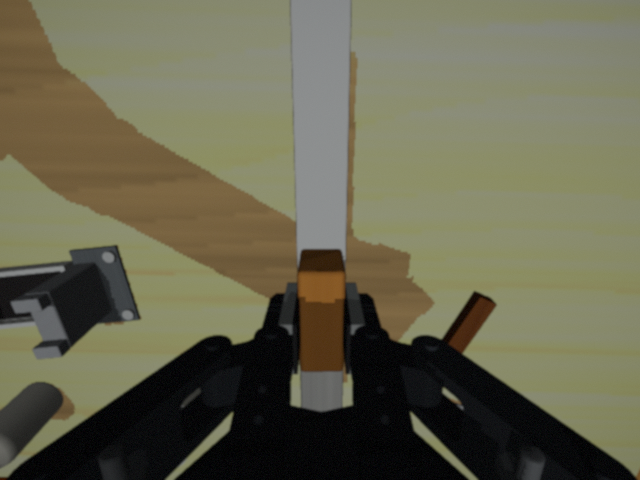

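The wrist view shows the bar held level by its block at (321,310). Carrying it to the carrier.

Request:
play_rows --plan '[[[-5.5,-19.5,0,0,0,4.2,14],[-7,-19,0,0,0,4.2,14],[-8.5,-18.5,0,0,0,4.2,14],[-9.5,-18,0,0,0,4.2,14],[-11,-17,0,0,0,4.2,14],[-12,-16.5,0,0,0,4.2,14],[-13.5,-15.5,0,0,0,4.2,14],[-14.5,-14.5,0,0,0,4.2,14]]]'

```text
time_s: 45.38
ee_pos: [535.9, 239.9, 258.8]
ee_rot: [0.277, 0.961, -0.001, -0.001]
wrist_force: [0.5, -0.6, -2.8]
finger_gap: 18.3
finger_force: 78.8
```

Request:
play_rows --plan '[[[-15.5,-13.5,0,0,0,4.2,14],[-16.5,-12,0,0,0,4.2,14],[-17,-11,0,0,0,4.2,14],[-18,-9.5,0,0,0,4.2,14],[-18.5,-8.5,0,0,0,4.2,14],[-19,-7,0,0,0,4.2,14],[-19.5,-5.5,0,0,0,4.2,14],[-20,-4,0,0,0,4.2,14]]]'

```text
time_s: 46.05
ee_pos: [583.8, 84.6, 258.8]
ee_rot: [0.543, 0.84, -0.001, -0.001]
wrist_force: [-0.1, 0.2, -2.6]
finger_gap: 18.5
finger_force: 78.8
```

Request:
play_rows --plan '[[[-20,-2.5,0,0,0,4.2,14],[-20.5,-1,0,0,0,4.2,14],[-20.5,0.5,0,0,0,4.2,14],[-20,2,0,0,0,4.2,14],[0,0,0,0,0,0,14],[0,0,0,0,0,0,14],[0,0,0,0,0,0,14],[0,0,0,0,0,0,14]]]'

```text
time_s: 46.72
ee_pos: [608.3, 9.7, 260.4]
ee_rot: [0.657, 0.754, -0.0, -0.001]
wrist_force: [0.0, -1.0, -2.2]
finger_gap: 18.2
finger_force: 78.8
```

```bash
python3 - <<'E'
from h import *
print(level()); plan([608.4,8.9,185],97.7,14,4)
im,p=snap('wrist','w7.png')
E
```

```text
[-0.09 -0.04  0.  ]
from [608.3   9.7 260.4] 97.8 step 18.8 -0.03
[[-0.2, -0.0, 18.8, 0.0, 0.0, 0.0, 14.0], [-0.2, -0.0, 18.8, 0.0, 0.0, 0.0, 14.0], [-0.2, -0.0, 18.8, 0.0, 0.0, 0.0, 14.0], [-0.2, -0.0, 18.8, 0.0, 0.0, 0.0, 14.0]]
```

View pics/w7.png

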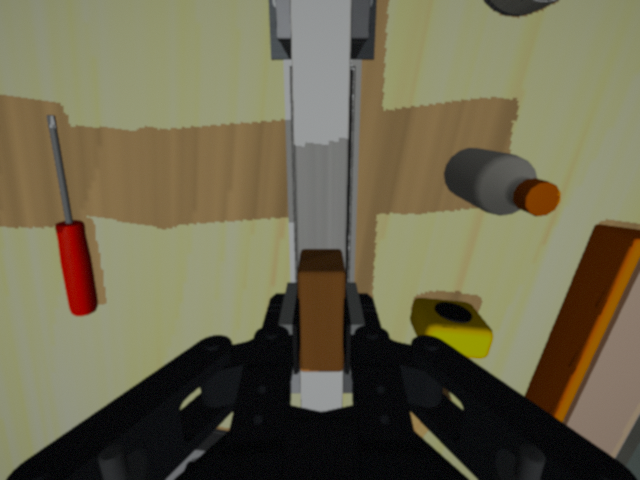

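The carrier is centred about 2 px right of the bar (323 against 321), so I'll shift +1.5 mm along tool y and lower it.

Request:
play_rows --plan '[[[0,1.5,20,0,0,0,14],[0,0,25,0,0,0,14],[0,0,20,0,0,0,14],[0,0,8,0,0,0,14],[0,0,0,0,0,0,14],[0,0,0,0,0,0,14],[0,0,0,0,0,0,14]]]'

```text
time_s: 47.35
ee_pos: [611.1, 9.2, 190.0]
ee_rot: [0.658, 0.753, 0.001, 0.001]
wrist_force: [0.9, -0.9, -2.0]
finger_gap: 18.2
finger_force: 78.9
```

```bash
python3 - <<'E'
from h import *
print(pose()[:2],level())
a,_=snap('wrist'); b,_=snap('side')
cv2.imwrite('pics/j4.png',np.hstack([cv2.resize(a,(400,300)),cv2.resize(b[180:330,220:420],(400,300),interpolation=2)])[:,:,::-1])
E
```

```text
(array([611.11167805,   9.19162511, 189.98470913]), np.float64(97.71894302663287)) [ 0.13  0.01 -0.  ]
```

View pics/j4.png

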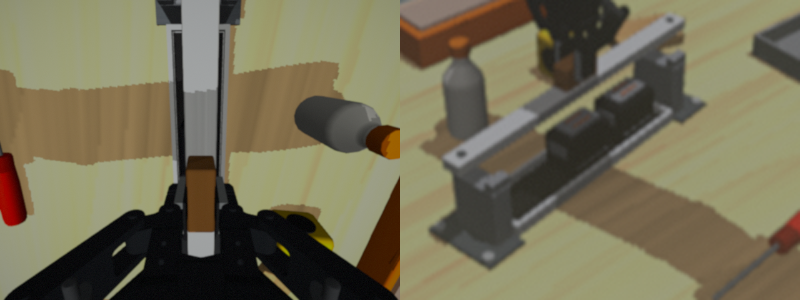

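The bar lies straight over both posts. Lowering slowly.

Request:
play_rows --plan '[[[0,-0.5,8,0,0,0,14],[0,0,6,0,0,0,14],[0,0,3,0,0,0,14],[0,0,2,0,0,0,14],[0,0,1,0,0,0,14],[0,0,0,0,0,0,14],[0,0,0,0,0,0,14],[0,0,0,0,0,0,14]]]'

```text
time_s: 48.12
ee_pos: [610.1, 8.7, 168.7]
ee_rot: [0.658, 0.753, 0.0, 0.0]
wrist_force: [-0.0, -0.1, -3.8]
finger_gap: 18.4
finger_force: 78.9
```

Request:
play_rows --plan '[[[0,0,1,0,0,0,14],[0,0,1,0,0,0,14],[0,0,0,0,0,0,14],[0,0,0,0,0,0,14],[0,0,0,0,0,0,14]]]'

```text
time_s: 48.53
ee_pos: [609.9, 8.7, 166.4]
ee_rot: [0.658, 0.753, -0.0, 0.0]
wrist_force: [-0.2, 0.5, -2.6]
finger_gap: 18.1
finger_force: 78.9
```

Request:
play_rows --plan '[[[0,0,1,0,0,0,14],[0,0,0,0,0,0,14],[0,0,0,0,0,0,14],[0,0,0,0,0,0,14]]]'

```text
time_s: 48.87
ee_pos: [610.0, 8.7, 165.5]
ee_rot: [0.658, 0.753, 0.0, 0.0]
wrist_force: [0.4, -0.1, -1.8]
finger_gap: 18.3
finger_force: 79.0
```

Request:
play_rows --plan '[[[0,0,0.5,0,0,0,14],[0,0,0,0,0,0,14],[0,0,0,0,0,0,14],[0,0,0,0,0,0,14]]]'

```text
time_s: 49.2
ee_pos: [610.0, 8.7, 165.4]
ee_rot: [0.658, 0.753, 0.0, 0.0]
wrist_force: [-2.6, 0.4, 5.2]
finger_gap: 18.3
finger_force: 79.9
```

Contact comes at exactly the home height. Releasing and backing off.

Request:
play_rows --plan '[[[0,0,0,0,0,0,22],[0,0,0,0,0,0,30],[0,0,0,0,0,0,45],[0,0,0,0,0,0,45],[0,0,0,0,0,0,45],[0,0,0,0,0,0,45]]]'

```text
time_s: 49.7
ee_pos: [609.9, 8.7, 164.9]
ee_rot: [0.658, 0.753, 0.0, 0.0]
wrist_force: [-0.0, 0.5, -0.3]
finger_gap: 45.1
finger_force: 0.0
```

Request:
play_rows --plan '[[[0,0,-10,0,0,0,45],[0,0,-25,0,0,0,45],[0,0,-30,0,0,0,45],[0,0,-30,0,0,0,45],[0,-20,-10,0,0,0,45],[0,-30,0,0,0,0,45],[0,-30,0,0,0,0,45],[0,-30,0,0,0,0,45]]]'

```text
time_s: 50.37
ee_pos: [499.8, -5.9, 270.6]
ee_rot: [0.658, 0.753, 0.0, 0.0]
wrist_force: [-0.0, 0.1, 0.1]
finger_gap: 44.9
finger_force: 0.0
```

Request:
play_rows --plan '[[[-30,-20,0,0,0,0,45],[-30,0,0,0,0,0,45],[-30,0,0,0,0,0,45],[-30,0,0,0,0,0,45],[-30,0,0,0,0,0,45],[-30,0,0,0,0,0,45],[-30,0,0,0,0,0,45],[-20,0,0,0,0,0,45]]]'

```text
time_s: 51.03
ee_pos: [511.6, -239.8, 270.7]
ee_rot: [0.659, 0.752, -0.0, 0.001]
wrist_force: [-0.2, -0.5, 0.5]
finger_gap: 45.2
finger_force: 0.0
```

Request:
play_rows --plan '[[[0,0,0,0,0,0,45],[0,0,0,0,0,0,45],[0,0,0,0,0,0,45],[0,0,0,0,0,0,45]]]'

```text
time_s: 51.37
ee_pos: [512.1, -235.2, 270.4]
ee_rot: [0.657, 0.754, 0.0, 0.0]
wrist_force: [0.5, 0.9, -0.4]
finger_gap: 45.2
finger_force: 0.0
```

```bash
python3 - <<'E'
from h import *
a,p=snap('top'); b,_=snap('side'); print(pose()[:2])
hsv=cv2.cvtColor(a,cv2.COLOR_RGB2HSV)
br=((hsv[:,:,1]>140)&(hsv[:,:,0]<18)).astype(np.uint8)*255
for r in rects(br,(300,200,360,260),15): print('grip',wrect(p,r,112))
cv2.imwrite('pics/j5.png',np.hstack([cv2.resize(a[180:330,230:430],(400,300),interpolation=2),cv2.resize(b[180:330,220:420],(400,300),interpolation=2)])[:,:,::-1])
E
```

```text
(array([ 512.05829825, -235.4855344 ,  270.30980747]), np.float64(97.7869996038655))
grip (array([609.3,   7.7]), np.float64(46.0), np.float64(20.3), np.float64(97.8))
```

View pics/j5.png

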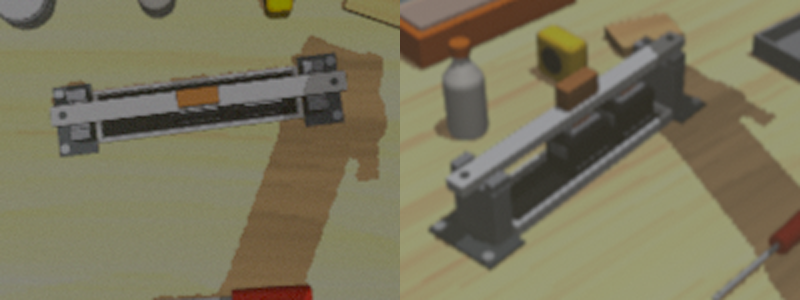

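The bar sits down in both saddles, block up, centred at (609,8). Handing the job in.

```bash
python3 -c "
from workcell import close_job
print(close_job())"
```

```text
the job is handed in; nothing more can be done
None
```

I found three packs: the two sound ones stand upright in the carrier tray, the one that rattled is in the reject tub, and the retaining bar lies block up in both saddles; the job is handed in.

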